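# Weigh out balance balls on the spring balance

## Robot

A 6-joint arm with a two-finger parallel gripper is mounted at the origin on the work surface. World frame = base frame: x ahead of the robot, y to its left, z up, the work surface at z = 0. Lengths are in m, angles in rad, forces in N, time in s.
With the tool pointing down it reaches from about 0.325 to 0.875 m from the base axis. Payload 4.4 kg.
Tool frame: the origin (TCP) lies between the finger pads; the fingertips stand 11 mm ahead of it and the grasp point (between the pads) lies 8 mm behind it (robot.tips_ahead is the distance from the TCP to the fingertips, in m); z points along the fingers, y is the line along which they close (so a half turn about z gives the same grasp; the last joint's range is limited). The gripper opens to 85 mm and grips with 20 to 120 N. Pads are 22 mm wide; open, the fingers measure 114 mm over their backs; the gripper's body (76 mm by 85 mm) begins 54 mm behind the grasp point. The pads swing forward as they close: fully open they stand 13 mm farther back than shut.
Start: joints at [-1.46, 0.207, 1.542, -0, 1.393, -0.15], TCP at [0.148, -0.556, 0.242] pointing down, gripper open.
Joint ranges: [-2.73, 2.73], [-0.86, 2.22], [0.23, 2.46], [-1.11, 4.25], [0.08, 2.63], [-2.82, 2.82]. Speed limits (rad/s): [2.79, 2.79, 3.14, 3.14, 3.14, 3.14].

## Interface

Orientations are given as a unit quaternion [w, x, y, z].
In Python, from rig import robot gives the robot as it stands. The module is installed in compiled form; this text tells all that it offers.
- The arm moves only by the shell command python3 -m pendant 'ROWS' [FORCE]. ROWS is JSON, a list of rows, each an object with "grip": the opening, from 0 (shut) to 1 (fully open); "slide": the shift along the tool's x, y, z normalised to -1 to 1, where 1 is 0.2 m, a list of three; "delta_rot": the turn, a rotation vector about the tool's x, y, z normalised to -1 to 1, where 1 is 180 degrees, a list of three. A call has 1 to 12 rows; each row is the pose to reach, as a shift and turn from the pose commanded when the call began, along the tool's axes at that moment, turning the shorter way round; what a row does not reach only later rows make up. A row lasts 1/10 s, in which the tool goes at most 50 mm and 8.59 degrees, less where a joint would pass 70% of its speed; a pose out of reach is approached as far as the arm can. A call with a number of a shift or a turn outside -1 to 1 is refused whole. A call with a gripper value outside its range is refused whole. The fingers move at their own pace and stop on an object; FORCE is the grip in N (left out, the last holds). Time passes only in rows, so rows that repeat a pose let the fingers close. It gives the time, the measured TCP pose, the force, the opening and the grip force at its end, in the units of the state.
- robot.sense(): the state, without advancing time (a new reading comes with each control period).
- robot.grab_frame(name): name is "scene" or "top" or "wrist"; returns a dict with "frame" (420x560x3 uint8, red, green, blue), "intrinsics" (3x3 intrinsics, pixels), "pose" (4x4, takes a point from camera to world coordinates); the wrist camera has in their place "hand_eye" (4x4, takes a point from camera to tool coordinates, whose origin is the TCP and whose axes are the flange's). Camera axes: x right, y up, looking along -z (the intrinsics and any distortion apply to the point x, -y, -z); pixel columns grow to the right and rows downward; lengths in m; the calibration is good to about 2 mm. The wrist camera is an equidistant fisheye: a pixel r from the principal point sees the ray r / f radians off the axis. A picture is of the moment at which its call begins: read the wrist's pose just before it. There is no depth.
- robot.job_done(): hands the job in; it is judged then, once.
The state is a dict: "time": time; "joint_positions": joint angles; "qd": joint speeds; "tau": joint torques, N m; "tcp_pos": TCP position; "tool_rot": TCP orientation; "force": force on the tool from outside, world axes, zero at the start; "wrist_torque": the same for the moment, N m; "opening": finger opening in m; "grip_force": force on a finger pad.
Only numpy, scipy, OpenCV 4.12 (cv2) and the standard library are available. Lean on these libraries where they do the work, as an engineer would, in place of code of your own. Each camera call takes 0.05 s, during which the arm holds its last target. There are 200 camera calls.

## Task

Weigh out steel balls for a crank balance weight: take the red-gripped scoop out of its pocket in the wooden case and tip it slowly so that its balls drop into the hanging pan of the spring balance, only until their weight brings the pan down onto its stop, without pushing on the pan. Stop there, so that spare balls stay in the scoop, lose none, and stand the scoop with its spare balls upright on the black rubber mat; leave everything else on the bench where it is.

Things in the scene. Friction and masses are not known exactly. Their poses are not given: they have to be found in the camera images.
- scoop: Narrow aluminium scoop with a red grip, seven balls in a row in it. Origin: centre of its foot's underside; z up, x to the pouring lip. Foot 80 (x) by 36 (y) by 13 mm. Trough 19 mm wide inside, 25 outside, walls 18 mm over a floor curved like a cradle (radius 100 mm), lowest at x 0, z 16 mm. Empty about 0.14 kg. Starts 12 mm deep in a case pocket, 1.5 mm play, where only its grip can be taken.
- scoop_grip (a point): Middle of the red grip, at x -86, y 0, z 88 mm in the scoop's frame: a bar 12 mm thick (along scoop y), 22 mm wide, 54 mm long along its slope. It rises from the trough's rear end leaning backward, 32 deg from vertical: its upward direction is (-0.530, 0, 0.848) in the scoop's frame. A gripper pointing down along it is tilted 32 deg and closes along scoop y.
- scoop_lip (a point): Middle of the pouring lip's edge, the front end of the curved floor, at x 71, y 0, z 45 mm in the scoop's frame; 25 mm wide. Held level, the balls stay in the hollow. Tipped slowly lip-down, the first ball drops off the lip at about 15 deg, then about one more for every 5 deg; the last at about 45 deg. Jerks or fast tipping let more go.
- scoop_empty: The same scoop with a black grip, empty, in the other pocket of the case; leave it there. The two pockets' centres are 110 mm apart along the case's y; which scoop stands in which pocket varies.
- case: Open wooden case with a white insert, 230 (x) by 270 (y) by 36 mm high, fixed. Origin: centre of its underside, z up. Insert top 31 mm up; pockets at y +55 and -55 mm, their floor 19 mm above the case's underside. The lid lies open flat on its -y side, 22 mm high, out to y = -410 mm. The scoops' x runs along the case's x.
- balance: Stand of the spring balance, fixed. Origin on the mat under the pan's centre, z up. Grey base plate 180 (x) by 240 (y) by 12 mm, from y -90 to +150 mm. Column 16 mm thick at y +115, 410 mm high; an arm at z 394 mm runs from it to above the pan and carries a spring tube 27 mm thick from z 262 mm up. Under the pan stands a stop with a rubber pad. The pan is open to the -x side.
- pan_rim (a point): Centre of the pan's rim, z up; 98 mm above the balance's origin with the pan up. Round steel pan, outer radius 62 mm at the rim, 52 mm at the bottom, 34 mm deep, wall 3 mm. A bow of 4 mm wire rises from the rim at y +62 and -62 mm (balance's frame) straight up 51 mm, then slopes in to the middle 116 mm above the rim, where a rod goes on up.
- pan (a joint): How far the pan has sunk, in m: 0 hanging up empty, 0.022 down on its stop. It hangs from a spring and takes about half a second to settle: the first or second ball starts it, each further ball sinks it about 7 mm, and four or five balls (it varies) bring it down.
- mat: Black rubber bench mat, 580 (x) by 1260 (y) by 3 mm thick, fixed. Origin: centre of its underside, on the bench. Case, balance and most things stand on it; set the scoop down on free mat, for example between the case and the balance.
- ball1: Polished, free-rolling steel ball, 16 mm diameter, 17 g; one of seven, in the red-gripped scoop at the start. Origin: its centre.
- ball2: Polished, free-rolling steel ball, 16 mm diameter, 17 g; one of seven, in the red-gripped scoop at the start. Origin: its centre.
- ball3: Polished, free-rolling steel ball, 16 mm diameter, 17 g; one of seven, in the red-gripped scoop at the start. Origin: its centre.
- ball4: Polished, free-rolling steel ball, 16 mm diameter, 17 g; one of seven, in the red-gripped scoop at the start. Origin: its centre.
- ball5: Polished, free-rolling steel ball, 16 mm diameter, 17 g; one of seven, in the red-gripped scoop at the start. Origin: its centre.
- ball6: Polished, free-rolling steel ball, 16 mm diameter, 17 g; one of seven, in the red-gripped scoop at the start. Origin: its centre.
- ball7: Polished, free-rolling steel ball, 16 mm diameter, 17 g; one of seven, in the red-gripped scoop at the start. Origin: its centre.
- piston: Aluminium piston, 87 mm diameter, 79 mm high, standing beyond the gap between case and balance; leave alone. Origin: centre of its underside.
- wrist_pin: Steel wrist pin, 22 mm diameter, 64 mm high, standing; leave alone. Origin: centre of its underside.
- bottle: Plastic bottle with a red cap, 64 mm diameter, 170 mm high, standing at the left; leave alone. Origin: centre of its underside.
- caliper: Digital caliper, 210 mm long, 10 mm high, lying on the mat on the robot's side; leave alone. Origin: middle of its underside.

How it is judged:
By the outcome, as a careful person would: the job done as asked, in the order asked, and still so for the second after the job is handed in, with the robot touching nothing.
It also fails if it takes over 72 s, if anything falls off the work surface, if the arm or the gripper's body presses on something with over 40 N, if the wrist force passes 120 N, or if a joint passes its speed limit or range.

## Working session

There is one attempt and no reset: what is moved stays moved. The work goes in short steps, Python scripts to look and compute and a shell command to move; the robot and the scene stay as the last step left them, time stands still between calls to the robot, and variables do not carry over. Pictures are saved under pics/ and viewed, at most 10 in all, crops included, and the job is handed in when it is done.

```bash
mkdir -p pics; cat > h.py <<'E'
import numpy as np, cv2
from scipy.spatial.transform import Rotation as R
from rig import robot
def Rq(q): return R.from_quat([q[1],q[2],q[3],q[0]])
def ray(f,u,v):
    K=f["intrinsics"];P=f["pose"]
    d=np.linalg.inv(K)@[u,v,1.];d=np.array([d[0],-d[1],-d[2]])
    return P[:3,3],P[:3,:3]@d
def onz(f,u,v,z):
    o,d=ray(f,u,v);return o+d*(z-o[2])/d[2]
def px(f,p):
    P=f["pose"];c=P[:3,:3].T@(np.array(p)-P[:3,3]);q=f["intrinsics"]@[c[0],-c[1],-c[2]];return q[:2]/q[2]
def tri(a,b):
    (o1,d1),(o2,d2)=a,b
    s=np.linalg.lstsq(np.c_[d1,-d2],o2-o1,rcond=None)[0]
    return (o1+s[0]*d1+o2+s[1]*d2)/2,np.linalg.norm(o1+s[0]*d1-o2-s[1]*d2)
E
python3 - <<'E'
from h import *
import pickle
s=robot.sense();print({k:np.round(v,3) for k,v in s.items()})
F={n:robot.grab_frame(n) for n in("scene","top")}
pickle.dump(F,open("f0.pkl","wb"))
for n,f in F.items():
    cv2.imwrite(f"pics/{n}0.png",f["frame"][:,:,::-1]);print(n,np.round(f["intrinsics"],1).tolist(),np.round(f["pose"],3).tolist(),[k for k in f])
E
```

```text
{'time': np.float64(0.0), 'joint_positions': array([-1.461,  0.207,  1.543,  0.   ,  1.393, -0.15 ]), 'qd': array([ 0.   ,  0.001, -0.001,  0.001, -0.001,  0.002]), 'tau': array([-1.0000e-03, -3.8303e+01, -2.9160e+01, -0.0000e+00,  1.0000e-02,
        0.0000e+00]), 'tcp_pos': array([ 0.148, -0.555,  0.241]), 'tool_rot': array([-0.001,  0.992,  0.13 ,  0.   ]), 'force': array([ 0.669,  0.086, -0.231]), 'wrist_torque': array([-0.068,  0.006,  0.036]), 'grip_force': np.float64(0.0), 'opening': np.float64(0.086)}
scene [[420.6, 0.0, 275.6], [0.0, 420.6, 209.7], [0.0, 0.0, 1.0]] [[0.417, -0.732, 0.538, 1.111], [0.909, 0.344, -0.235, -0.18], [-0.013, 0.587, 0.809, 0.913], [0.0, 0.0, 0.0, 1.0]] ['frame', 'intrinsics', 'pose']
top [[423.9, 0.0, 274.4], [0.0, 423.9, 206.2], [0.0, 0.0, 1.0]] [[-0.002, 0.999, -0.049, 0.511], [-1.0, -0.001, 0.027, 0.086], [0.027, 0.049, 0.998, 1.301], [0.0, 0.0, 0.0, 1.0]] ['frame', 'intrinsics', 'pose']
```

View pics/scene0.png

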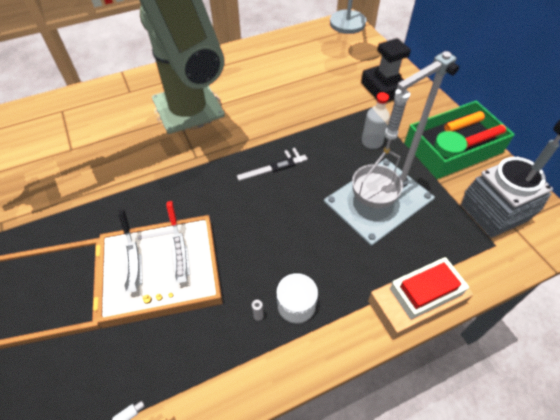

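View pics/top0.png

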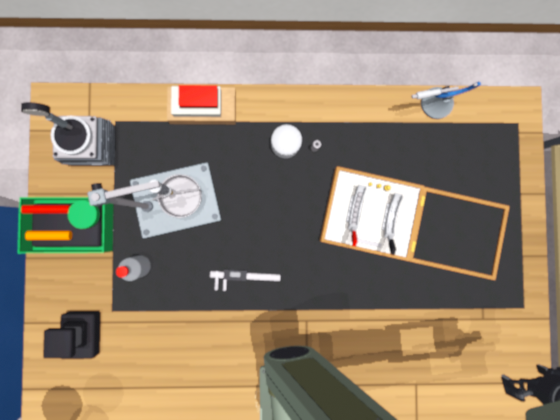

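The scene picture shows the case at (158,268) with the red grip at (172,213) in its +y pocket, and the balance at (378,200). In the top view the red grip is at (354,239), the case corners are about (337,168) to (413,258), the balance plate is centred at (175,200), and there is free mat at (275,215).

```bash
python3 - <<'E'
from h import *
import pickle
F=pickle.load(open("f0.pkl","rb"));t=F["top"];s=F["scene"]
def red(f,box):
    h=cv2.cvtColor(f["frame"],cv2.COLOR_RGB2HSV);m=((h[...,0]<8)|(h[...,0]>172))&(h[...,1]>150)&(h[...,2]>80)
    k=np.zeros_like(m);k[box[1]:box[3],box[0]:box[2]]=1;return (m&k).astype(np.uint8)
mt=red(t,(335,220,375,260));ms=red(s,(150,190,195,235))
for m in(mt,ms):
    p=np.argwhere(m)[:,::-1];print(len(p),p.mean(0),p.min(0),p.max(0))
ct=np.argwhere(mt)[:,::-1].mean(0);cs=np.argwhere(ms)[:,::-1].mean(0)
print("grip tri",tri(ray(t,*ct),ray(s,*cs)))
# case insert white
g=cv2.cvtColor(t["frame"],cv2.COLOR_RGB2HSV)
w=((g[...,1]<40)&(g[...,2]>180)).astype(np.uint8)
k=np.zeros_like(w);k[155:270,315:425]=1;w=cv2.morphologyEx(w&k,cv2.MORPH_CLOSE,np.ones((15,15)))
c=max(cv2.findContours(w,0,2)[0],key=cv2.contourArea)
P=np.array([onz(t,*q[0],.034)[:2] for q in c]).astype(np.float32)
r=cv2.minAreaRect(P);print("insert",r,cv2.boxPoints(r).round(3).tolist())
# base plate
b=((g[...,0]>85)&(g[...,0]<125)&(g[...,1]>15)&(g[...,1]<110)&(g[...,2]>110)).astype(np.uint8)
k=np.zeros_like(b);k[150:245,120:230]=1
b=cv2.morphologyEx(b&k,cv2.MORPH_OPEN,np.ones((3,3)));b=cv2.morphologyEx(b,cv2.MORPH_CLOSE,np.ones((9,9)))
c=max(cv2.findContours(b,0,2)[0],key=cv2.contourArea)
P=np.array([onz(t,*q[0],.015)[:2] for q in c]).astype(np.float32)
r=cv2.minAreaRect(P);print("base",r,cv2.boxPoints(r).round(3).tolist())
A=cv2.resize(t["frame"][140:270,100:230],None,fx=4,fy=4,interpolation=cv2.INTER_CUBIC)[:,:,::-1]
B=cv2.resize(s["frame"][150:250,310:450],None,fx=4,fy=4,interpolation=cv2.INTER_CUBIC)[:,:,::-1]
cv2.imwrite("pics/balt.png",A);cv2.imwrite("pics/bals.png",B)
# mat mask/others on ground
for n,u,v,z in[("piston",286,140,.08),("pin",316,145,.065),("bottle",123,271,.17),("calL",212,275,.01),("calR",280,278,.01)]:print(n,onz(t,u,v,z).round(3))
E
```

```text
46 [354.10869565 238.76086957] [352 232] [356 245]
160 [170.86875 212.3375 ] [166 201] [176 224]
grip tri (array([ 0.47683816, -0.17216382,  0.10712152]), np.float64(0.0013434152939213052))
insert ((0.5515731573104858, -0.2431086301803589), (0.25009849667549133, 0.21090829372406006), 77.27498626708984) [[0.42100000381469727, -0.34200000762939453], [0.6269999742507935, -0.3880000114440918], [0.6819999814033508, -0.14399999380111694], [0.47600001096725464, -0.09799999743700027]]
base ((0.5936616063117981, 0.35146617889404297), (0.18435543775558472, 0.2439263015985489), 13.050152778625488) [[0.47600001096725464, 0.4490000009536743], [0.531000018119812, 0.21199999749660492], [0.7110000252723694, 0.2529999911785126], [0.656000018119812, 0.4909999966621399]]
piston [0.764 0.019 0.08 ]
pin [ 0.752 -0.071  0.065]
bottle [0.396 0.454 0.17 ]
calL [0.367 0.24  0.01 ]
calR [0.357 0.034 0.01 ]
```

View pics/balt.png

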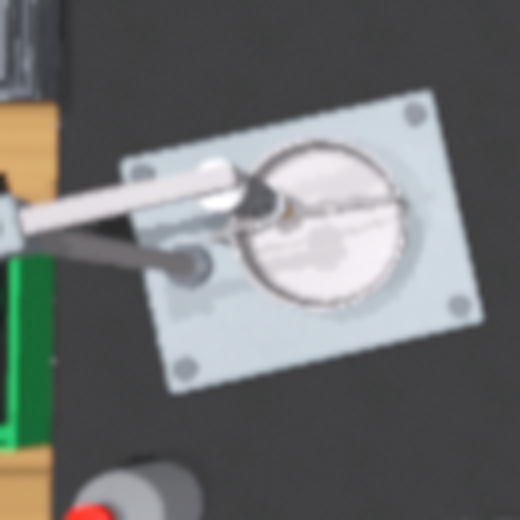

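The crop shows the pan rim's ellipse centred at about (322,223), which is full-frame (180.5,195.7). The plate's yaw is about +13°, and the bow wires lie along the balance's y. Next I work out the pregrasp.

```bash
cat >> h.py <<'E'
def ydir(a): a=np.radians(a);return np.array([np.cos(a),np.sin(a),0]),np.array([-np.sin(a),np.cos(a),0])
def toolR(yaw,pitch=0,tilt=32):
    """tool rot for gripping scoop of yaw, tipped lip-down by pitch (deg)"""
    x,y=ydir(yaw);a=np.radians(tilt-pitch);z=np.array([0,0,1.])
    zt=np.sin(a)*x-np.cos(a)*z;return np.c_[np.cross(-y,zt),-y,zt]
def rel(pt,Rt,s=None):
    s=s or robot.sense();R0=Rq(s["tool_rot"]).as_matrix()
    d=R0.T@(np.array(pt)-s["tcp_pos"]);r=R.from_matrix(R0.T@Rt).as_rotvec()
    print("slide",(d/.2).round(4).tolist(),"rot",(r/np.pi).round(4).tolist(),"mm",(d*1e3).round(1),"deg",np.degrees(r).round(1))
E
python3 - <<'E'
from h import *
import pickle
t=pickle.load(open("f0.pkl","rb"))["top"]
print("pan",onz(t,180.5,195.7,.101))
G=np.array([.4785,-.1712,.109]);Rt=toolR(-12.7);z=Rt[:,2]
print(z);rel(G+z*(.008-.09),Rt)
E
```

```text
pan [0.59959399 0.31840048 0.101     ]
[ 0.51695455 -0.11650074 -0.8480481 ]
slide [1.8979, -1.5279, 0.3172] rot [-0.0435, 0.1743, 0.1493] mm [ 379.6 -305.6   63.4] deg [-7.8 31.4 26.9]
```

```bash
python3 -m pendant '[{"grip":0.7,"slide":[0.95,-0.76,0.05],"delta_rot":[-0.02,0.087,0.075]},{"grip":0.7,"slide":[0.95,-0.76,0.05],"delta_rot":[-0.02,0.087,0.075]},{"grip":0.7,"slide":[0.95,-0.76,0.05],"delta_rot":[-0.02,0.087,0.075]},{"grip":0.7,"slide":[0.95,-0.76,0.05],"delta_rot":[-0.02,0.087,0.075]},{"grip":0.7,"slide":[0.95,-0.76,0.05],"delta_rot":[-0.02,0.087,0.075]},{"grip":0.7,"slide":[0.95,-0.76,0.05],"delta_rot":[-0.02,0.087,0.075]}]' 60
python3 - <<'E'
from h import *
G=np.array([.4785,-.1712,.109]);Rt=toolR(-12.7);z=Rt[:,2]
rel(G+z*(.008-.09),Rt)
E
```

```text
time: 0.7
tcp_pos: [0.2943, -0.3545, 0.231]
tool_rot: [0.011, 0.99, 0.014, 0.139]
force: [-0.2, -0.9, 0.0]
opening: 0.06
grip_force: 0.0
slide [0.6397, -0.9524, 0.4302] rot [-0.0246, 0.0877, 0.0754] mm [ 127.9 -190.5   86. ] deg [-4.4 15.8 13.6]
```

```bash
python3 -m pendant '[{"grip":0.7,"slide":[0.64,-0.952,0.43],"delta_rot":[-0.0246,0.0877,0.0754]},{"grip":0.7,"slide":[0.64,-0.952,0.43],"delta_rot":[-0.0246,0.0877,0.0754]},{"grip":0.7,"slide":[0.64,-0.952,0.43],"delta_rot":[-0.0246,0.0877,0.0754]},{"grip":0.7,"slide":[0.64,-0.952,0.43],"delta_rot":[-0.0246,0.0877,0.0754]},{"grip":0.7,"slide":[0.64,-0.952,0.43],"delta_rot":[-0.0246,0.0877,0.0754]},{"grip":0.7,"slide":[0.64,-0.952,0.43],"delta_rot":[-0.0246,0.0877,0.0754]},{"grip":0.7,"slide":[0.64,-0.952,0.43],"delta_rot":[-0.0246,0.0877,0.0754]}]'
python3 - <<'E'
from h import *
G=np.array([.4785,-.1712,.109]);Rt=toolR(-12.7);z=Rt[:,2]
rel(G+z*(.008-.09),Rt)
s=robot.sense();w=robot.grab_frame("wrist");im=w["frame"]
cv2.imwrite("pics/w1.png",im[:,:,::-1]);K=w["intrinsics"];H=w["hand_eye"];print(K.tolist(),H.round(3).tolist())
h=cv2.cvtColor(im,cv2.COLOR_RGB2HSV);m=(((h[...,0]<8)|(h[...,0]>172))&(h[...,1]>150)&(h[...,2]>60)).astype(np.uint8)
n,l,st,c=cv2.connectedComponentsWithStats(m)
Rw=Rq(s["tool_rot"]).as_matrix()
for i in range(1,n):
    if st[i,4]>80:
        u,v=c[i];d=np.array([(u-K[0,2]),(v-K[1,2])]);r=np.hypot(*d);th=r/K[0,0];e=d/r*np.sin(th)
        d=H[:3,:3]@np.array([e[0],-e[1],-np.cos(th)]);o=H[:3,3]
        ow=Rw@o+s["tcp_pos"];dw=Rw@d
        t=((G-ow)@dw);p=ow+dw*t  # closest point to G
        print(st[i],c[i],"closest",p.round(4),"tool off mm",(Rw.T@(p-G)*1e3).round(1))
E
```

```text
time: 1.4
tcp_pos: [0.436, -0.1664, 0.1787]
tool_rot: [0.033, 0.955, -0.106, 0.274]
force: [-1.1, 0.6, -0.4]
opening: 0.0598
grip_force: 0.0
slide [-0.0043, -0.0235, -0.0022] rot [0.0014, 0.0001, 0.0003] mm [-0.9 -4.7 -0.4] deg [0.2 0.  0. ]
[[325.19226210127806, 0.0, 281.6190611718268], [0.0, 325.19226210127806, 213.73137597395277], [0.0, 0.0, 1.0]] [[-0.0, 0.956, 0.292, 0.075], [1.0, 0.001, -0.002, -0.001], [-0.002, 0.292, -0.956, -0.132], [0.0, 0.0, 0.0, 1.0]]
[266 213  17  41 620] [274.07258065 234.77580645] closest [ 0.4741 -0.1696  0.1081] tool off mm [-4.5 -0.6 -1.7]
```

View pics/w1.png

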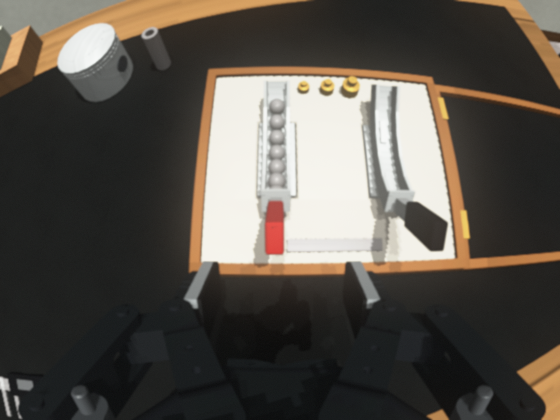

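The wrist view shows the red grip at (274,235), centred between the pads, with seven balls in a row ahead of it at (277,105–185). The lateral correction is about -5 mm in tool y. I'll advance and grip.

```bash
python3 -m pendant '[{"grip":0.7,"slide":[-0.015,-0.025,0.05],"delta_rot":[0,0,0]},{"grip":0.7,"slide":[-0.015,-0.025,0.15],"delta_rot":[0,0,0]},{"grip":0.7,"slide":[-0.015,-0.025,0.27],"delta_rot":[0,0,0]},{"grip":0.7,"slide":[-0.015,-0.025,0.36],"delta_rot":[0,0,0]},{"grip":0.7,"slide":[-0.015,-0.025,0.40],"delta_rot":[0,0,0]},{"grip":0.7,"slide":[-0.015,-0.025,0.40],"delta_rot":[0,0,0]}]'
python3 - <<'E'
from h import *
G=np.array([.4785,-.1712,.109]);Rt=toolR(-12.7);z=Rt[:,2]
rel(G+z*.008,Rt)
s=robot.sense();w=robot.grab_frame("wrist");im=w["frame"]
cv2.imwrite("pics/w2.png",im[100:420,80:480,::-1])
E
```

```text
time: 2.05
tcp_pos: [0.4749, -0.1742, 0.109]
tool_rot: [0.033, 0.955, -0.11, 0.273]
force: [-0.2, 0.5, 0.7]
opening: 0.0595
grip_force: 0.0
slide [0.0121, -0.0192, 0.0473] rot [0.0025, 0.0003, -0.002] mm [ 2.4 -3.8  9.5] deg [ 0.4  0.  -0.4]
```

View pics/w2.png

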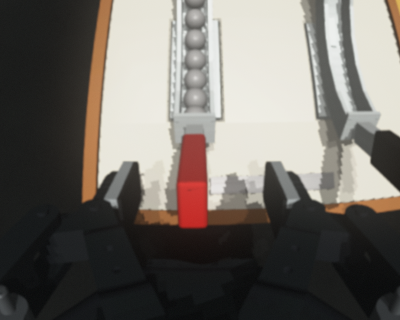

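The grip's top sits at crop (192,206), while the pads' midpoint is about 202. That means about -4 mm more in tool y and about 9 mm further in.

```bash
python3 -m pendant '[{"grip":0.7,"slide":[0,-0.022,0.02],"delta_rot":[0,0,0]},{"grip":0.7,"slide":[0,-0.022,0.045],"delta_rot":[0,0,0]},{"grip":0.7,"slide":[0,-0.022,0.045],"delta_rot":[0,0,0]},{"grip":0.7,"slide":[0,-0.022,0.045],"delta_rot":[0,0,0]}]'
python3 - <<'E'
from h import *
G=np.array([.4785,-.1712,.109]);Rt=toolR(-12.7);z=Rt[:,2]
rel(G+z*.008,Rt)
im=robot.grab_frame("wrist")["frame"]
h=cv2.cvtColor(im,cv2.COLOR_RGB2HSV);m=(((h[...,0]<8)|(h[...,0]>172))&(h[...,1]>150)&(h[...,2]>60))
for r in range(210,345,15):
    c=np.where(m[r])[0];
    if len(c): print(r,c.min(),c.max())
g=cv2.cvtColor(im,cv2.COLOR_RGB2GRAY)
for r in (290,305): print(r,g[r,170:390:3].tolist())
E
```

```text
time: 2.5
tcp_pos: [0.4813, -0.169, 0.1023]
tool_rot: [0.033, 0.955, -0.108, 0.274]
force: [-0.5, -0.1, 0.1]
opening: 0.0598
grip_force: 0.0
slide [0.0083, 0.0136, 0.0055] rot [0.002, -0.0004, -0.0008] mm [1.7 2.7 1.1] deg [ 0.4 -0.1 -0.1]
255 277 298
270 276 300
285 275 302
300 274 305
315 274 305
330 273 305
290 [136, 136, 117, 39, 39, 41, 98, 125, 124, 126, 97, 45, 42, 44, 43, 46, 46, 74, 137, 188, 188, 189, 188, 211, 217, 218, 225, 220, 198, 151, 148, 148, 148, 148, 137, 71, 77, 78, 78, 78, 78, 77, 78, 78, 75, 137, 132, 130, 130, 129, 127, 121, 115, 96, 172, 173, 173, 163, 54, 45, 46, 46, 46, 48, 61, 127, 129, 128, 125, 65, 54, 52, 114, 203]
305 [34, 34, 34, 33, 34, 36, 36, 74, 146, 121, 43, 33, 36, 38, 37, 39, 45, 134, 187, 186, 186, 186, 187, 211, 217, 217, 217, 217, 200, 127, 127, 127, 127, 126, 116, 80, 92, 93, 94, 91, 93, 93, 95, 93, 90, 85, 123, 124, 125, 125, 125, 125, 114, 160, 102, 94, 93, 100, 77, 35, 36, 36, 35, 36, 42, 54, 103, 81, 44, 45, 44, 43, 46, 47]
```

```bash
python3 -m pendant '[{"grip":0.7,"slide":[0,0.008,0],"delta_rot":[0,0,0]},{"grip":0.7,"slide":[0,0.008,0],"delta_rot":[0,0,0]},{"grip":0.7,"slide":[0,0.008,0],"delta_rot":[0,0,0]}]'
python3 - <<'E'
from h import *
G=np.array([.4785,-.1712,.109]);Rt=toolR(-12.7);z=Rt[:,2]
rel(G+z*.008,Rt);print(robot.sense()["qd"].round(4))
E
```

```text
time: 2.85
tcp_pos: [0.4809, -0.1709, 0.1022]
tool_rot: [0.033, 0.955, -0.109, 0.274]
force: [0.3, 0.5, -0.4]
opening: 0.06
grip_force: 0.0
slide [0.0083, 0.0042, 0.0053] rot [0.0021, -0.0004, -0.001] mm [1.7 0.8 1.1] deg [ 0.4 -0.1 -0.2]
[ 0.0009  0.0023  0.0013 -0.0011 -0.0003  0.002 ]
```

```bash
python3 -m pendant '[{"grip":0.35,"slide":[0,0.004,0.005],"delta_rot":[0,0,0]},{"grip":0.3,"slide":[0,0.004,0.005],"delta_rot":[0,0,0]},{"grip":0.25,"slide":[0,0.004,0.005],"delta_rot":[0,0,0]},{"grip":0.2,"slide":[0,0.004,0.005],"delta_rot":[0,0,0]},{"grip":0.15,"slide":[0,0.004,0.005],"delta_rot":[0,0,0]},{"grip":0.1,"slide":[0,0.004,0.005],"delta_rot":[0,0,0]},{"grip":0,"slide":[0,0.004,0.005],"delta_rot":[0,0,0]},{"grip":0,"slide":[0,0.004,0.005],"delta_rot":[0,0,0]},{"grip":0,"slide":[0,0.004,0.005],"delta_rot":[0,0,0]}]' 80
python3 - <<'E'
from h import *
G=np.array([.4785,-.1712,.109]);Rt=toolR(-12.7);z=Rt[:,2]
rel(G+z*.008,Rt);s=robot.sense();print(s["force"],s["wrist_torque"])
Rw=Rq(s["tool_rot"]).as_matrix();print("up in tool",(Rw.T@[0,0,1]).round(4))
E
```

```text
time: 3.75
tcp_pos: [0.4812, -0.1715, 0.1013]
tool_rot: [0.033, 0.955, -0.109, 0.274]
force: [-2.3, 2.6, 3.2]
opening: 0.0108
grip_force: 78.0
slide [0.0087, 0.0015, 0.0003] rot [0.0019, -0.0003, -0.0009] mm [1.7 0.3 0.1] deg [ 0.3 -0.1 -0.2]
[-2.2812539   2.60442225  3.21437104] [0.39960735 0.1728969  0.22356069]
up in tool [ 0.5307  0.0036 -0.8476]
```

```bash
python3 -m pendant '[{"grip":0,"slide":[0.0027,0,-0.0042],"delta_rot":[0,0,0]},{"grip":0,"slide":[0.008,0,-0.0127],"delta_rot":[0,0,0]},{"grip":0,"slide":[0.016,0,-0.0254],"delta_rot":[0,0,0]},{"grip":0,"slide":[0.0265,0,-0.0424],"delta_rot":[0,0,0]},{"grip":0,"slide":[0.04,0,-0.0636],"delta_rot":[0,0,0]},{"grip":0,"slide":[0.0557,0,-0.089],"delta_rot":[0,0,0]},{"grip":0,"slide":[0.0743,0,-0.1187],"delta_rot":[0,0,0]},{"grip":0,"slide":[0.0929,0,-0.1484],"delta_rot":[0,0,0]},{"grip":0,"slide":[0.1114,0,-0.178],"delta_rot":[0,0,0]},{"grip":0,"slide":[0.1273,0,-0.2035],"delta_rot":[0,0,0]},{"grip":0,"slide":[0.1406,0,-0.2247],"delta_rot":[0,0,0]},{"grip":0,"slide":[0.1485,0,-0.2374],"delta_rot":[0,0,0]}]'
python3 - <<'E'
from h import *
s=robot.sense();print(s["force"],s["wrist_torque"])
Rw=Rq(s["tool_rot"]).as_matrix();print("up in tool",(Rw.T@[0,0,1]).round(4))
a=robot.grab_frame("wrist")["frame"];b=robot.grab_frame("scene")["frame"][150:350,60:330]
cv2.imwrite("pics/w3.png",np.hstack([a[60:340,150:410],cv2.resize(b,(378,280))])[:,:,::-1])
E
```

```text
time: 4.95
tcp_pos: [0.4814, -0.1716, 0.158]
tool_rot: [0.033, 0.955, -0.109, 0.274]
force: [-0.1, -0.2, -2.3]
opening: 0.0111
grip_force: 77.8
[-0.13221843 -0.20538354 -2.34937482] [0.1032757  0.59952865 0.0318671 ]
up in tool [ 0.5313  0.0042 -0.8472]
```

View pics/w3.png

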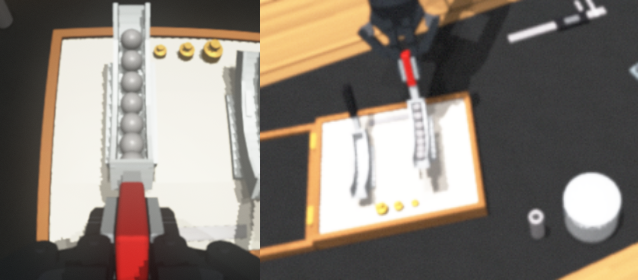

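The left panel shows six of the balls lying in the hollow (the seventh is hidden) at column 130. The right panel shows the scoop clear above its pocket. Now I plan the carry.

```bash
cat >> h.py <<'E'
LT=np.array([.1103,0,.1117]); PAN=np.array([.6000,.3203,.101]); YB=13.05
def tcp_for(lip,yaw,pitch):
    Rt=toolR(yaw,pitch);return lip-Rt@LT,Rt
def lip_b(x,z,y=0):
    a,b=ydir(YB);return PAN+a*x+b*y+np.array([0,0,z])
def lipnow():
    s=robot.sense();Rw=Rq(s["tool_rot"]).as_matrix();l=s["tcp_pos"]+Rw@LT
    a,b=ydir(YB);d=l-PAN;up=Rw.T@[0,0,1];xs=Rw[:,0]
    print("lip in balance mm x,y,z-rim",(np.array([d@a,d@b,d[2]])*1e3).round(1),"pitch",round(32-np.degrees(np.arctan2(up[0],-up[2])),2),"roll",np.degrees(up[1]).round(2),"yaw",np.degrees(np.arctan2(xs[1],xs[0])).round(2))
E
python3 - <<'E'
from h import *
lipnow()
p,Rt=tcp_for(lip_b(-.09,.035),YB,0);s=robot.sense();print(p,s["joint_positions"].round(2))
rel(p,Rt)
R0=Rq(s["tool_rot"]);r=(R0.inv()*R.from_matrix(Rt)).as_rotvec()
rel(s["tcp_pos"]+(p-s["tcp_pos"])/2,(R0*R.from_rotvec(r/2)).as_matrix())
E
```

```text
lip in balance mm x,y,z-rim [ -89.4 -519.8   20.9] pitch -0.11 roll 0.24 yaw -12.89
[0.36353725 0.26549088 0.17227688] [-0.64 -0.13  2.19  0.39  0.59  0.89]
slide [-0.8617, -1.9959, -0.6357] rot [0.0781, -0.0003, -0.1221] mm [-172.3 -399.2 -127.1] deg [ 14.1  -0.  -22. ]
slide [-0.4308, -0.998, -0.3179] rot [0.039, -0.0001, -0.0611] mm [ -86.2 -199.6  -63.6] deg [  7.  -0. -11.]
```

```bash
python3 -m pendant '[{"grip":0,"slide":[-0.0019,-0.0044,-0.0014],"delta_rot":[0.0002,0,-0.0003]},{"grip":0,"slide":[-0.0076,-0.0176,-0.0056],"delta_rot":[0.0007,0,-0.0011]},{"grip":0,"slide":[-0.0171,-0.0397,-0.0127],"delta_rot":[0.0016,0,-0.0024]},{"grip":0,"slide":[-0.0304,-0.0705,-0.0224],"delta_rot":[0.0028,0,-0.0043]},{"grip":0,"slide":[-0.0476,-0.1102,-0.0351],"delta_rot":[0.0043,0,-0.0067]},{"grip":0,"slide":[-0.0685,-0.1587,-0.0505],"delta_rot":[0.0062,0,-0.0097]},{"grip":0,"slide":[-0.0932,-0.216,-0.0688],"delta_rot":[0.0085,0,-0.0132]},{"grip":0,"slide":[-0.1199,-0.2776,-0.0884],"delta_rot":[0.0109,0,-0.017]},{"grip":0,"slide":[-0.1465,-0.3393,-0.1081],"delta_rot":[0.0133,0,-0.0208]},{"grip":0,"slide":[-0.1731,-0.401,-0.1277],"delta_rot":[0.0157,0,-0.0245]},{"grip":0,"slide":[-0.1997,-0.4627,-0.1474],"delta_rot":[0.0181,0,-0.0283]},{"grip":0,"slide":[-0.2264,-0.5243,-0.167],"delta_rot":[0.0205,0,-0.0321]}]'
python3 - <<'E'
from h import *
lipnow();p,Rt=tcp_for(lip_b(-.09,.035),YB,0);rel(p,Rt)
E
```

```text
time: 6.25
tcp_pos: [0.4499, -0.0554, 0.1612]
tool_rot: [0.016, 0.96, -0.051, 0.275]
force: [-0.7, -0.6, -2.2]
opening: 0.0112
grip_force: 77.8
lip in balance mm x,y,z-rim [ -86.8 -382.3   24. ] pitch -0.03 roll 0.15 yaw -6.02
slide [-0.477, -1.5492, -0.3686] rot [0.0571, -0.0, -0.0898] mm [ -95.4 -309.8  -73.7] deg [ 10.3  -0.  -16.2]
```

```bash
python3 -m pendant '[{"grip":0,"slide":[-0.0199,-0.0646,-0.0154],"delta_rot":[0.0024,0,-0.0037]},{"grip":0,"slide":[-0.0398,-0.1291,-0.0307],"delta_rot":[0.0048,0,-0.0075]},{"grip":0,"slide":[-0.0596,-0.1937,-0.0461],"delta_rot":[0.0071,0,-0.0112]},{"grip":0,"slide":[-0.0795,-0.2582,-0.0614],"delta_rot":[0.0095,0,-0.015]},{"grip":0,"slide":[-0.0994,-0.3228,-0.0768],"delta_rot":[0.0119,0,-0.0187]},{"grip":0,"slide":[-0.1193,-0.3873,-0.0922],"delta_rot":[0.0143,0,-0.0225]},{"grip":0,"slide":[-0.1391,-0.4519,-0.1075],"delta_rot":[0.0167,0,-0.0262]},{"grip":0,"slide":[-0.159,-0.5164,-0.1229],"delta_rot":[0.019,0,-0.0299]},{"grip":0,"slide":[-0.1789,-0.581,-0.1382],"delta_rot":[0.0214,0,-0.0337]},{"grip":0,"slide":[-0.1988,-0.6455,-0.1536],"delta_rot":[0.0238,0,-0.0374]},{"grip":0,"slide":[-0.2186,-0.7101,-0.1689],"delta_rot":[0.0262,0,-0.0412]},{"grip":0,"slide":[-0.2385,-0.7746,-0.1843],"delta_rot":[0.0286,0,-0.0449]}]'
python3 - <<'E'
from h import *
lipnow();p,Rt=tcp_for(lip_b(-.09,.035),YB,0);rel(p,Rt)
E
```

```text
time: 7.45
tcp_pos: [0.4066, 0.105, 0.1667]
tool_rot: [-0.008, 0.961, 0.029, 0.276]
force: [-0.5, -0.4, -1.6]
opening: 0.011
grip_force: 77.8
lip in balance mm x,y,z-rim [ -86.4 -191.6   29.4] pitch -0.01 roll 0.05 yaw 3.49
slide [-0.1262, -0.814, -0.1126] rot [0.0284, -0.0, -0.045] mm [ -25.2 -162.8  -22.5] deg [ 5.1 -0.  -8.1]
```

```bash
python3 -m pendant '[{"grip":0,"slide":[-0.0106,-0.0686,-0.0095],"delta_rot":[0.0024,0,-0.0038]},{"grip":0,"slide":[-0.0213,-0.1373,-0.019],"delta_rot":[0.0048,0,-0.0076]},{"grip":0,"slide":[-0.0319,-0.2059,-0.0285],"delta_rot":[0.0072,0,-0.0114]},{"grip":0,"slide":[-0.0426,-0.2746,-0.038],"delta_rot":[0.0096,0,-0.0152]},{"grip":0,"slide":[-0.0532,-0.3433,-0.0475],"delta_rot":[0.012,0,-0.019]},{"grip":0,"slide":[-0.0639,-0.4119,-0.057],"delta_rot":[0.0144,0,-0.0228]},{"grip":0,"slide":[-0.0745,-0.4803,-0.0664],"delta_rot":[0.0168,0,-0.0266]},{"grip":0,"slide":[-0.0844,-0.5443,-0.0753],"delta_rot":[0.019,0,-0.0301]},{"grip":0,"slide":[-0.0935,-0.6032,-0.0834],"delta_rot":[0.021,0,-0.0333]},{"grip":0,"slide":[-0.1011,-0.652,-0.0902],"delta_rot":[0.0228,0,-0.036]},{"grip":0,"slide":[-0.1071,-0.6911,-0.0956],"delta_rot":[0.0241,0,-0.0382]},{"grip":0,"slide":[-0.111,-0.716,-0.099],"delta_rot":[0.025,0,-0.0396]}]'
python3 - <<'E'
from h import *
lipnow()
for x,z,p in[(-.09,.03,0),(-.09,.03,5),(-.085,.03,8),(-.03,.02,10)]:
    q,Rt=tcp_for(lip_b(x,z),YB,p);print(x,p);rel(q,Rt)
E
```

```text
time: 8.65
tcp_pos: [0.3692, 0.2459, 0.1716]
tool_rot: [-0.028, 0.956, 0.1, 0.274]
force: [-0.5, 0.5, -2.9]
opening: 0.0107
grip_force: 78.0
lip in balance mm x,y,z-rim [-89.  -23.5  34.3] pitch -0.01 roll 0.02 yaw 11.91
-0.09 0
slide [-0.0176, -0.1018, 0.0142] rot [0.0035, -0.0, -0.0054] mm [ -3.5 -20.4   2.8] deg [ 0.6 -0.  -1. ]
-0.09 5
slide [0.0332, -0.1022, -0.0317] rot [0.0033, -0.0278, -0.0055] mm [  6.6 -20.4  -6.3] deg [ 0.6 -5.  -1. ]
-0.085 8
slide [0.0867, -0.103, -0.0439] rot [0.0031, -0.0445, -0.0056] mm [ 17.3 -20.6  -8.8] deg [ 0.6 -8.  -1. ]
-0.03 10
slide [0.3156, -0.1087, 0.1283] rot [0.003, -0.0556, -0.0057] mm [ 63.1 -21.7  25.7] deg [  0.5 -10.   -1. ]
```

```bash
python3 -m pendant '[{"grip":0,"slide":[0.0017,-0.0021,-0.0009],"delta_rot":[0.0001,-0.0009,-0.0001]},{"grip":0,"slide":[0.0069,-0.0082,-0.0035],"delta_rot":[0.0002,-0.0036,-0.0004]},{"grip":0,"slide":[0.0156,-0.0185,-0.0079],"delta_rot":[0.0006,-0.008,-0.001]},{"grip":0,"slide":[0.026,-0.0309,-0.0132],"delta_rot":[0.0009,-0.0134,-0.0017]},{"grip":0,"slide":[0.0364,-0.0433,-0.0184],"delta_rot":[0.0013,-0.0187,-0.0024]},{"grip":0,"slide":[0.0477,-0.0567,-0.0241],"delta_rot":[0.0017,-0.0245,-0.0031]},{"grip":0,"slide":[0.0581,-0.069,-0.0294],"delta_rot":[0.0021,-0.0298,-0.0038]},{"grip":0,"slide":[0.0676,-0.0803,-0.0342],"delta_rot":[0.0024,-0.0347,-0.0044]},{"grip":0,"slide":[0.0754,-0.0896,-0.0382],"delta_rot":[0.0027,-0.0387,-0.0049]},{"grip":0,"slide":[0.0815,-0.0968,-0.0413],"delta_rot":[0.0029,-0.0418,-0.0053]},{"grip":0,"slide":[0.085,-0.1009,-0.043],"delta_rot":[0.003,-0.0436,-0.0055]},{"grip":0,"slide":[0.0867,-0.103,-0.0439],"delta_rot":[0.0031,-0.0445,-0.0056]}]'
python3 - <<'E'
from h import *
import pickle
lipnow()
q,Rt=tcp_for(lip_b(-.03,.02),YB,10);rel(q,Rt)
F={n:robot.grab_frame(n) for n in("scene","top","wrist")};pickle.dump(F,open("f1.pkl","wb"))
a=cv2.resize(F["scene"]["frame"][60:260,290:470],(360,400));b=cv2.resize(F["top"]["frame"][150:270,130:230],(333,400))
cv2.imwrite("pics/p1.png",np.hstack([a,b])[:,:,::-1])
E
```

```text
time: 9.85
tcp_pos: [0.3751, 0.2674, 0.1881]
tool_rot: [-0.023, 0.972, 0.111, 0.206]
force: [-0.1, -0.7, -2.4]
opening: 0.0109
grip_force: 78.0
lip in balance mm x,y,z-rim [-84.8  -0.9  29.8] pitch 8.04 roll 0.02 yaw 12.99
slide [0.2501, -0.004, 0.1377] rot [0.0002, -0.0109, -0.0003] mm [50.  -0.8 27.5] deg [ 0.  -2.  -0.1]
```

View pics/p1.png

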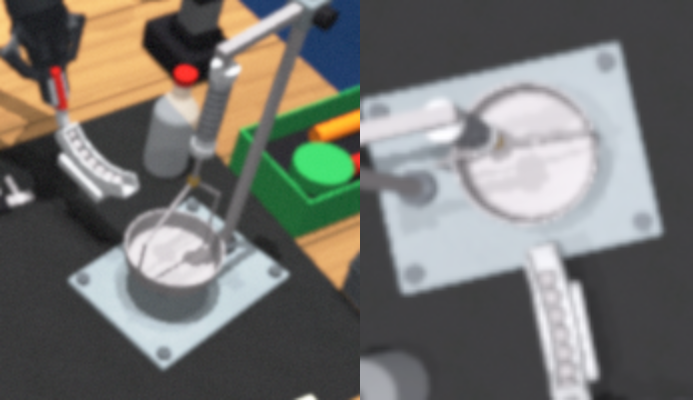

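The left panel shows the scoop behind the pan with its balls inside, and the pan up and empty. The right panel shows the lip at about (540,250), pointing straight at the pan, whose centre is (527,155). I'll advance slowly until the lip is over the pan.

```bash
python3 -m pendant '[{"grip":0,"slide":[0.005,0,0.0027],"delta_rot":[0,-0.0002,0]},{"grip":0,"slide":[0.018,-0.0003,0.0099],"delta_rot":[0,-0.0008,0]},{"grip":0,"slide":[0.04,-0.0006,0.022],"delta_rot":[0,-0.0017,0]},{"grip":0,"slide":[0.067,-0.001,0.037],"delta_rot":[0,-0.003,0]},{"grip":0,"slide":[0.095,-0.0015,0.0523],"delta_rot":[0,-0.004,0]},{"grip":0,"slide":[0.124,-0.002,0.0683],"delta_rot":[0,-0.0054,0]},{"grip":0,"slide":[0.151,-0.0025,0.0831],"delta_rot":[0,-0.0066,0]},{"grip":0,"slide":[0.176,-0.003,0.0969],"delta_rot":[0,-0.0077,0]},{"grip":0,"slide":[0.196,-0.0035,0.1079],"delta_rot":[0,-0.0086,0]},{"grip":0,"slide":[0.211,-0.004,0.1162],"delta_rot":[0,-0.0092,0]},{"grip":0,"slide":[0.22,-0.004,0.1211],"delta_rot":[0,-0.0096,0]},{"grip":0,"slide":[0.225,-0.004,0.1239],"delta_rot":[0,-0.0098,0]}]'
python3 - <<'E'
from h import *
import pickle
lipnow();s=robot.sense();print(s["force"],s["joint_positions"].round(2))
for p in(10,12,14,16,18,20):
    q,Rt=tcp_for(lip_b(-.035,.02),YB,p);print(p);rel(q,Rt)
F={n:robot.grab_frame(n) for n in("scene","top","wrist")};pickle.dump(F,open("f2.pkl","wb"))
Rw=Rq(s["tool_rot"]).as_matrix();l=s["tcp_pos"]+Rw@LT
for n in("scene","top"):print(n,"lip px",px(F[n],l).round(1))
a=F["scene"]["frame"][110:235,310:440];b=F["top"]["frame"][160:250,150:240]
cv2.imwrite("pics/p2.png",np.hstack([cv2.resize(a,(416,400),interpolation=2),cv2.resize(b,(380,400),interpolation=2)])[:,:,::-1])
E
```

```text
time: 11.2
tcp_pos: [0.4249, 0.2796, 0.1837]
tool_rot: [-0.022, 0.975, 0.111, 0.191]
force: [-0.4, -1.0, -2.6]
opening: 0.0112
grip_force: 78.0
lip in balance mm x,y,z-rim [-35.4  -0.3  21. ] pitch 9.79 roll 0.02 yaw 12.98
[-0.40701023 -0.96873592 -2.63014491] [ 0.47 -0.08  2.03 -0.12  0.82  1.88]
10
slide [0.002, -0.0005, 0.0033] rot [0.0003, -0.0012, -0.0003] mm [ 0.4 -0.1  0.7] deg [ 0.  -0.2 -0.1]
12
slide [0.0219, -0.0005, -0.0155] rot [0.0002, -0.0123, -0.0003] mm [ 4.4 -0.1 -3.1] deg [ 0.  -2.2 -0.1]
14
slide [0.0424, -0.0005, -0.0337] rot [0.0002, -0.0234, -0.0003] mm [ 8.5 -0.1 -6.7] deg [ 0.  -4.2 -0.1]
16
slide [0.0636, -0.0005, -0.0511] rot [0.0002, -0.0345, -0.0004] mm [ 12.7  -0.1 -10.2] deg [ 0.  -6.2 -0.1]
18
slide [0.0853, -0.0005, -0.0677] rot [0.0002, -0.0456, -0.0004] mm [ 17.1  -0.1 -13.5] deg [ 0.  -8.2 -0.1]
20
slide [0.1076, -0.0006, -0.0836] rot [0.0002, -0.0567, -0.0004] mm [ 21.5  -0.1 -16.7] deg [  0.  -10.2  -0.1]
scene lip px [367.6 167.9]
top lip px [181.2 207.4]
```

View pics/p2.png

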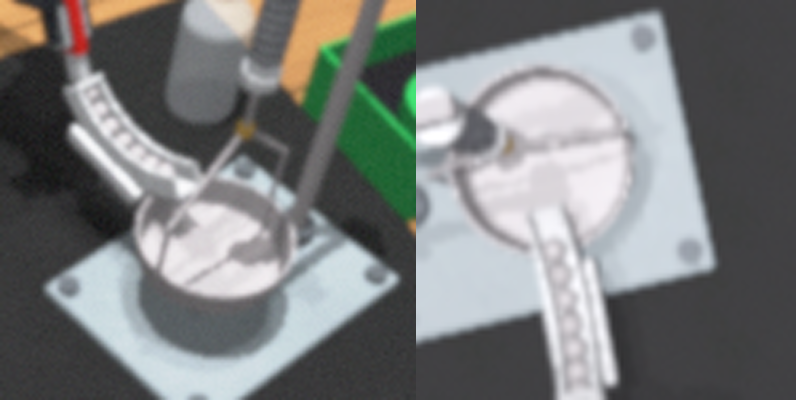

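The left panel shows the lip over the pan at about (200,178), and the right panel shows it at (548,205), inside the rim and on axis. The pan is still empty, and the knob at (246,128) can be tracked. I'll set up the sink tracker.

```bash
cat >> h.py <<'E'
import pickle
def gray(f): return cv2.cvtColor(f["frame"],cv2.COLOR_RGB2GRAY).astype(np.float32)
KN=np.array([0,0,.217]) # knob above balance origin
def shift(ref,img,box,rng=12):
    x0,y0,x1,y1=box;T=cv2.resize(ref[y0:y1,x0:x1],None,fx=4,fy=4,interpolation=cv2.INTER_CUBIC)
    S=cv2.resize(img[y0-4:y1+rng,x0-4:x1+4],None,fx=4,fy=4,interpolation=cv2.INTER_CUBIC)
    r=cv2.matchTemplate(S,T,cv2.TM_CCOEFF_NORMED);_,v,_,(a,b)=cv2.minMaxLoc(r)
    o=0
    if 0<b<r.shape[0]-1: m,c,p=r[b-1,a],r[b,a],r[b+1,a];o=.5*(m-p)/(m-2*c+p)
    return round((a/4-4),2),round(float((b+o)/4-4),2),round(float(v),2)
BOX={"knob":(381,143,394,158),"rim":(352,183,404,208),"front":(356,190,400,222)}
def sink(n=3):
    fs=[robot.grab_frame("scene") for _ in range(n)];im=np.mean([gray(f) for f in fs],0)
    ref=gray(pickle.load(open("f2.pkl","rb"))["scene"])
    f=fs[0];o=PAN-[0,0,.098];k=px(f,o+[0,0,.22])-px(f,o+[0,0,.198]);r=px(f,PAN)-px(f,PAN-[0,0,.022])
    out={n:shift(ref,im,b) for n,b in BOX.items()}
    print("sink px",out,"full knob",(-k).round(2),"full rim",(-r).round(2))
    # ball count in the scoop: wrist picture kept
    w=robot.grab_frame("wrist");pickle.dump((w,robot.sense(),im),open("last.pkl","wb"))
    lipnow();print("Fz",robot.sense()["force"].round(2),"t",round(float(robot.sense()["time"]),2))
def nxt(*ps,x=-.035,z=.02):
    for p in ps: q,Rt=tcp_for(lip_b(x,z),YB,p);print(p,end=" ");rel(q,Rt)
E
python3 - <<'E'
from h import *
sink(3);nxt(12,14,15,16)
ref=gray(pickle.load(open("f2.pkl","rb"))["scene"])
for f in("f0.pkl","f1.pkl"):
    im=gray(pickle.load(open(f,"rb"))["scene"]);print(f,{n:shift(ref,im,b) for n,b in BOX.items()})
E
```

```text
sink px {'knob': (0.0, 0.01, 1.0), 'rim': (0.0, -0.0, 1.0), 'front': (0.0, -0.0, 1.0)} full knob [-1.91  6.75] full rim [-1.57  5.55]
lip in balance mm x,y,z-rim [-35.7  -0.2  21.1] pitch 9.78 roll 0.02 yaw 12.99
Fz [-0.12 -0.34 -2.25] t 11.55
12 slide [0.0231, -0.0003, -0.0148] rot [0.0002, -0.0123, -0.0003] mm [ 4.6 -0.1 -3. ] deg [ 0.  -2.2 -0.1]
14 slide [0.0436, -0.0003, -0.033] rot [0.0002, -0.0235, -0.0003] mm [ 8.7 -0.1 -6.6] deg [ 0.  -4.2 -0.1]
15 slide [0.0541, -0.0003, -0.0417] rot [0.0002, -0.029, -0.0003] mm [10.8 -0.1 -8.3] deg [ 0.  -5.2 -0.1]
16 slide [0.0648, -0.0003, -0.0504] rot [0.0002, -0.0346, -0.0003] mm [ 13.   -0.1 -10.1] deg [ 0.  -6.2 -0.1]
f0.pkl {'knob': (0.0, 0.0, 1.0), 'rim': (0.0, 0.0, 0.99), 'front': (0.0, -0.01, 1.0)}
f1.pkl {'knob': (0.0, -0.0, 1.0), 'rim': (0.0, -0.01, 0.99), 'front': (0.0, -0.0, 1.0)}
```

```bash
python3 -m pendant '[{"grip":0,"slide":[0.003,0,-0.002],"delta_rot":[0,-0.0015,0]},{"grip":0,"slide":[0.0085,0,-0.0055],"delta_rot":[0,-0.0045,0]},{"grip":0,"slide":[0.015,0,-0.0098],"delta_rot":[0,-0.008,0]},{"grip":0,"slide":[0.0216,0,-0.0138],"delta_rot":[0,-0.0115,0]},{"grip":0,"slide":[0.028,0,-0.0194],"delta_rot":[0,-0.015,0]},{"grip":0,"slide":[0.0345,0,-0.0252],"delta_rot":[0,-0.0185,0]},{"grip":0,"slide":[0.041,0,-0.0308],"delta_rot":[0,-0.022,0]},{"grip":0,"slide":[0.0466,0,-0.0355],"delta_rot":[0,-0.025,0]},{"grip":0,"slide":[0.0513,0,-0.0394],"delta_rot":[0,-0.0275,0]},{"grip":0,"slide":[0.0541,0,-0.0417],"delta_rot":[0,-0.029,0]},{"grip":0,"slide":[0.0541,0,-0.0417],"delta_rot":[0,-0.029,0]},{"grip":0,"slide":[0.0541,0,-0.0417],"delta_rot":[0,-0.029,0]}]'
python3 - <<'E'
from h import *
sink(2);nxt(16,17,18)
E
```

```text
time: 12.75
tcp_pos: [0.4314, 0.2811, 0.1955]
tool_rot: [-0.017, 0.983, 0.112, 0.147]
force: [0.3, -0.6, -2.8]
opening: 0.0111
grip_force: 78.0
sink px {'knob': (0.0, 0.01, 1.0), 'rim': (0.0, 0.0, 1.0), 'front': (0.0, -0.0, 1.0)} full knob [-1.91  6.75] full rim [-1.57  5.55]
lip in balance mm x,y,z-rim [-35.1  -0.3  19.8] pitch 15.02 roll 0.02 yaw 12.99
Fz [-0.63  0.1  -1.58] t 12.9
16 slide [0.0104, -0.0005, -0.0103] rot [0.0002, -0.0055, -0.0003] mm [ 2.1 -0.1 -2.1] deg [ 0.  -1.  -0.1]
17 slide [0.0204, -0.0006, -0.0197] rot [0.0002, -0.011, -0.0003] mm [ 4.1 -0.1 -3.9] deg [ 0.  -2.  -0.1]
18 slide [0.0305, -0.0006, -0.0289] rot [0.0002, -0.0166, -0.0003] mm [ 6.1 -0.1 -5.8] deg [ 0.  -3.  -0.1]
```

```bash
python3 -m pendant '[{"grip":0,"slide":[0.003,0,-0.003],"delta_rot":[0,-0.0017,0]},{"grip":0,"slide":[0.006,0,-0.006],"delta_rot":[0,-0.0033,0]},{"grip":0,"slide":[0.009,0,-0.009],"delta_rot":[0,-0.005,0]},{"grip":0,"slide":[0.0122,0,-0.0118],"delta_rot":[0,-0.0066,0]},{"grip":0,"slide":[0.0153,0,-0.0147],"delta_rot":[0,-0.0083,0]},{"grip":0,"slide":[0.0184,0,-0.0178],"delta_rot":[0,-0.01,0]},{"grip":0,"slide":[0.0204,0,-0.0197],"delta_rot":[0,-0.011,0]},{"grip":0,"slide":[0.0204,0,-0.0197],"delta_rot":[0,-0.011,0]},{"grip":0,"slide":[0.0204,0,-0.0197],"delta_rot":[0,-0.011,0]},{"grip":0,"slide":[0.0204,0,-0.0197],"delta_rot":[0,-0.011,0]}]'
python3 - <<'E'
from h import *
sink(2);nxt(18,19,20)
E
```

```text
time: 13.9
tcp_pos: [0.4341, 0.2818, 0.2004]
tool_rot: [-0.015, 0.985, 0.112, 0.13]
force: [-0.1, 0.1, -2.5]
opening: 0.011
grip_force: 78.0
sink px {'knob': (0.0, 0.01, 1.0), 'rim': (0.0, 0.01, 1.0), 'front': (0.0, -0.0, 1.0)} full knob [-1.91  6.75] full rim [-1.57  5.55]
lip in balance mm x,y,z-rim [-34.8  -0.3  20.2] pitch 16.98 roll 0.02 yaw 12.98
Fz [ 0.08  0.26 -1.82] t 14.05
18 slide [0.0089, -0.0005, -0.009] rot [0.0002, -0.0057, -0.0004] mm [ 1.8 -0.1 -1.8] deg [ 0.  -1.  -0.1]
19 slide [0.0189, -0.0005, -0.0184] rot [0.0002, -0.0112, -0.0004] mm [ 3.8 -0.1 -3.7] deg [ 0.  -2.  -0.1]
20 slide [0.0291, -0.0005, -0.0276] rot [0.0002, -0.0168, -0.0004] mm [ 5.8 -0.1 -5.5] deg [ 0.  -3.  -0.1]
```

```bash
python3 -m pendant '[{"grip":0,"slide":[0.003,0,-0.003],"delta_rot":[0,-0.0017,0]},{"grip":0,"slide":[0.006,0,-0.006],"delta_rot":[0,-0.0034,0]},{"grip":0,"slide":[0.009,0,-0.009],"delta_rot":[0,-0.0055,0]},{"grip":0,"slide":[0.0119,0,-0.0118],"delta_rot":[0,-0.0072,0]},{"grip":0,"slide":[0.0149,0,-0.0145],"delta_rot":[0,-0.009,0]},{"grip":0,"slide":[0.0175,0,-0.017],"delta_rot":[0,-0.0104,0]},{"grip":0,"slide":[0.0189,0,-0.0184],"delta_rot":[0,-0.0112,0]},{"grip":0,"slide":[0.0189,0,-0.0184],"delta_rot":[0,-0.0112,0]},{"grip":0,"slide":[0.0189,0,-0.0184],"delta_rot":[0,-0.0112,0]},{"grip":0,"slide":[0.0189,0,-0.0184],"delta_rot":[0,-0.0112,0]}]'
cat >> h.py <<'E'
def diff():
    w,s,im=pickle.load(open("last.pkl","rb"));ref=gray(pickle.load(open("f2.pkl","rb"))["scene"])
    d=np.abs(im-ref);k=np.zeros(d.shape,np.uint8);cv2.ellipse(k,(377,184),(22,15),0,0,360,1,-1)
    m=((d>30)&(k>0)).astype(np.uint8);n,l,st,c=cv2.connectedComponentsWithStats(m)
    print("pan diff",int(m.sum()),[(int(st[i,4]),c[i].round(0).tolist()) for i in range(1,n) if st[i,4]>5])
E
python3 - <<'E'
from h import *
sink(2);nxt(20,21,22);diff()
E
```

```text
time: 15.05
tcp_pos: [0.4367, 0.2823, 0.205]
tool_rot: [-0.013, 0.987, 0.112, 0.113]
force: [-0.6, 0.8, -1.7]
opening: 0.0112
grip_force: 78.0
sink px {'knob': (0.0, 0.01, 1.0), 'rim': (0.0, -0.0, 1.0), 'front': (0.0, -0.0, 1.0)} full knob [-1.91  6.75] full rim [-1.57  5.55]
lip in balance mm x,y,z-rim [-35.   -0.3  20. ] pitch 19.0 roll 0.02 yaw 12.99
Fz [ 0.18 -0.23 -2.37] t 15.2
20 slide [0.0098, -0.0004, -0.0096] rot [0.0002, -0.0056, -0.0003] mm [ 2.  -0.1 -1.9] deg [ 0.  -1.  -0.1]
21 slide [0.0198, -0.0004, -0.0189] rot [0.0002, -0.0111, -0.0003] mm [ 4.  -0.1 -3.8] deg [ 0.  -2.  -0.1]
22 slide [0.03, -0.0004, -0.0281] rot [0.0002, -0.0167, -0.0003] mm [ 6.  -0.1 -5.6] deg [ 0.  -3.  -0.1]
pan diff 0 []
```

```bash
python3 -m pendant '[{"grip":0,"slide":[0.003,0,-0.003],"delta_rot":[0,-0.0017,0]},{"grip":0,"slide":[0.006,0,-0.006],"delta_rot":[0,-0.0034,0]},{"grip":0,"slide":[0.009,0,-0.009],"delta_rot":[0,-0.0053,0]},{"grip":0,"slide":[0.012,0,-0.0118],"delta_rot":[0,-0.007,0]},{"grip":0,"slide":[0.0149,0,-0.0143],"delta_rot":[0,-0.0083,0]},{"grip":0,"slide":[0.0149,0,-0.0143],"delta_rot":[0,-0.0083,0]},{"grip":0,"slide":[0.0149,0,-0.0143],"delta_rot":[0,-0.0083,0]},{"grip":0,"slide":[0.0149,0,-0.0143],"delta_rot":[0,-0.0083,0]}]'
python3 - <<'E'
from h import *
sink(2);nxt(21,22,23);diff()
w,s,im=pickle.load(open("last.pkl","rb"));t=robot.grab_frame("top")
a=w["frame"][20:260,180:380];b=t["frame"][175:255,155:225];c=im[120:220,320:420]
cv2.imwrite("pics/p3.png",np.hstack([cv2.resize(a,(260,312)),cv2.resize(b,(260,312)),cv2.cvtColor(cv2.resize(c,(270,312)).astype(np.uint8),8)])[:,:,::-1])
E
```

```text
time: 16.0
tcp_pos: [0.4389, 0.2829, 0.2084]
tool_rot: [-0.011, 0.989, 0.112, 0.1]
force: [0.0, -0.1, -2.4]
opening: 0.0108
grip_force: 78.0
sink px {'knob': (0.0, 0.02, 1.0), 'rim': (0.0, 0.0, 1.0), 'front': (0.0, -0.0, 1.0)} full knob [-1.91  6.75] full rim [-1.57  5.55]
lip in balance mm x,y,z-rim [-35.   -0.2  20. ] pitch 20.49 roll 0.02 yaw 12.99
Fz [-0.57 -0.21 -2.25] t 16.15
21 slide [0.005, -0.0003, -0.0048] rot [0.0002, -0.0028, -0.0003] mm [ 1.  -0.1 -1. ] deg [ 0.  -0.5 -0.1]
22 slide [0.0149, -0.0003, -0.0143] rot [0.0002, -0.0084, -0.0003] mm [ 3.  -0.1 -2.9] deg [ 0.  -1.5 -0.1]
23 slide [0.025, -0.0004, -0.0236] rot [0.0002, -0.0139, -0.0003] mm [ 5.  -0.1 -4.7] deg [ 0.  -2.5 -0.1]
pan diff 0 []
```

View pics/p3.png

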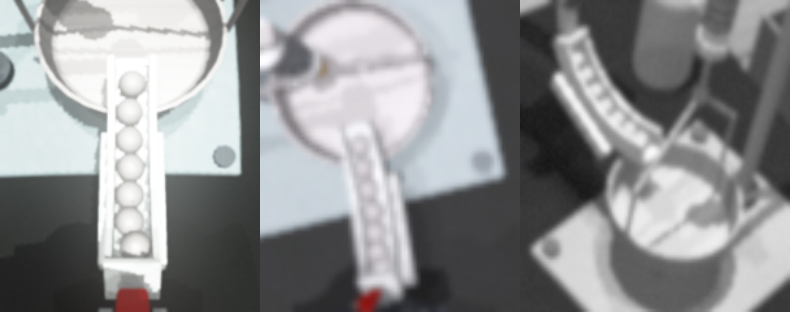

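All seven balls are still in the trough in the left panel (column 130, rows 83–243), with the foremost near the lip. The pan is empty, so I keep tipping slowly.

```bash
python3 -m pendant '[{"grip":0,"slide":[0.003,0,-0.003],"delta_rot":[0,-0.0017,0]},{"grip":0,"slide":[0.006,0,-0.0058],"delta_rot":[0,-0.0034,0]},{"grip":0,"slide":[0.009,0,-0.0087],"delta_rot":[0,-0.0051,0]},{"grip":0,"slide":[0.012,0,-0.0115],"delta_rot":[0,-0.0068,0]},{"grip":0,"slide":[0.0149,0,-0.0143],"delta_rot":[0,-0.0084,0]},{"grip":0,"slide":[0.0149,0,-0.0143],"delta_rot":[0,-0.0084,0]},{"grip":0,"slide":[0.0149,0,-0.0143],"delta_rot":[0,-0.0084,0]},{"grip":0,"slide":[0.0149,0,-0.0143],"delta_rot":[0,-0.0084,0]}]'
python3 - <<'E'
from h import *
sink(2);nxt(23,24);diff()
E
```

```text
time: 17.0
tcp_pos: [0.4412, 0.2834, 0.2118]
tool_rot: [-0.01, 0.99, 0.113, 0.087]
force: [-0.3, -0.3, -1.5]
opening: 0.0109
grip_force: 78.0
sink px {'knob': (0.0, 0.01, 1.0), 'rim': (0.0, 0.0, 1.0), 'front': (0.0, -0.0, 1.0)} full knob [-1.91  6.75] full rim [-1.57  5.55]
lip in balance mm x,y,z-rim [-35.   -0.3  20. ] pitch 22.0 roll 0.02 yaw 12.98
Fz [ 0.65 -0.01 -2.88] t 17.15
23 slide [0.0098, -0.0005, -0.0095] rot [0.0002, -0.0055, -0.0004] mm [ 2.  -0.1 -1.9] deg [ 0.  -1.  -0.1]
24 slide [0.0197, -0.0005, -0.0189] rot [0.0002, -0.0111, -0.0004] mm [ 3.9 -0.1 -3.8] deg [ 0.  -2.  -0.1]
pan diff 0 []
```

```bash
python3 -m pendant '[{"grip":0,"slide":[0.003,0,-0.003],"delta_rot":[0,-0.0017,0]},{"grip":0,"slide":[0.006,0,-0.0058],"delta_rot":[0,-0.0034,0]},{"grip":0,"slide":[0.009,0,-0.0087],"delta_rot":[0,-0.0051,0]},{"grip":0,"slide":[0.012,0,-0.0115],"delta_rot":[0,-0.0068,0]},{"grip":0,"slide":[0.0149,0,-0.0143],"delta_rot":[0,-0.0084,0]},{"grip":0,"slide":[0.0149,0,-0.0143],"delta_rot":[0,-0.0084,0]},{"grip":0,"slide":[0.0149,0,-0.0143],"delta_rot":[0,-0.0084,0]},{"grip":0,"slide":[0.0149,0,-0.0143],"delta_rot":[0,-0.0084,0]}]'
python3 - <<'E'
from h import *
sink(2);nxt(24.5,25,26);diff()
E
```

```text
time: 17.95
tcp_pos: [0.4436, 0.2839, 0.2152]
tool_rot: [-0.008, 0.991, 0.113, 0.073]
force: [0.1, -0.6, -2.8]
opening: 0.0112
grip_force: 78.0
sink px {'knob': (0.0, 0.03, 1.0), 'rim': (0.0, 0.0, 1.0), 'front': (0.0, -0.0, 1.0)} full knob [-1.91  6.75] full rim [-1.57  5.55]
lip in balance mm x,y,z-rim [-35.   -0.3  20. ] pitch 23.52 roll 0.02 yaw 12.98
Fz [-0.36 -0.25 -2.27] t 18.1
24.5 slide [0.0097, -0.0004, -0.0094] rot [0.0002, -0.0055, -0.0004] mm [ 1.9 -0.1 -1.9] deg [ 0.  -1.  -0.1]
25 slide [0.0147, -0.0004, -0.0141] rot [0.0002, -0.0082, -0.0004] mm [ 2.9 -0.1 -2.8] deg [ 0.  -1.5 -0.1]
26 slide [0.0248, -0.0004, -0.0234] rot [0.0001, -0.0138, -0.0004] mm [ 5.  -0.1 -4.7] deg [ 0.  -2.5 -0.1]
pan diff 0 []
```

```bash
python3 - <<'E'
from h import *
w,s,im=pickle.load(open("last.pkl","rb"));H=w["hand_eye"];K=w["intrinsics"]
def wp(p):
    c=H[:3,:3].T@(p-H[:3,3]);x,y,z=c[0],-c[1],-c[2];r=np.hypot(x,y);th=np.arctan2(r,z);return np.array([K[0,2]+x/r*th*K[0,0],K[1,2]+y/r*th*K[0,0]]).round(1)
X=np.array([.848,0,.53]);Z=np.array([.53,0,-.848])
def sc(x,y,z,pit=0):
    d=np.array([x+.086,0,z-.088]);a=np.radians(pit) # pit: lip-up in hand
    d=np.array([d[0]*np.cos(a)-d[2]*np.sin(a),0,d[0]*np.sin(a)+d[2]*np.cos(a)])
    return np.array([d@X,-y,d@Z-.008])
for pit in(-3,0,3,6,9):print(pit,"lipL/R",wp(sc(.071,.0125,.045,pit)),wp(sc(.071,-.0125,.045,pit)),"walltop lip",wp(sc(.066,0,.062,pit)),"rear top",wp(sc(-.066,0,.062,pit)))
g=cv2.cvtColor(w["frame"],7)
cv2.imwrite("pics/w4.png",np.hstack([cv2.resize(w["frame"][30:130,240:320],(400,500),interpolation=2),cv2.resize(w["frame"][150:290,230:330],(357,500),interpolation=2)])[:,:,::-1])
E
```

```text
-3 lipL/R [265.4  79.5] [298.7  79.5] walltop lip [282.1  68.9] rear top [282.7 259.6]
0 lipL/R [265.   70.2] [299.1  70.2] walltop lip [282.1  59.9] rear top [282.7 256.7]
3 lipL/R [264.6  60.9] [299.5  60.9] walltop lip [282.1  51. ] rear top [282.7 254. ]
6 lipL/R [264.2  51.6] [300.   51.6] walltop lip [282.2  42. ] rear top [282.7 251.3]
9 lipL/R [263.7  42.2] [300.5  42.2] walltop lip [282.2  32.9] rear top [282.7 248.6]
```

View pics/w4.png

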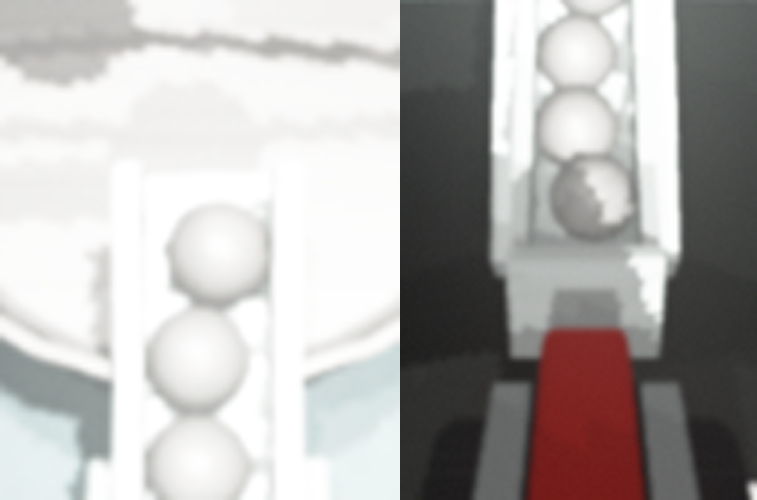

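The close-up shows the foremost ball about 16 px (12 mm) short of the lip, with the trough unmoved in the hand. The balls have advanced less than free rolling would give, so I check whether they creep or stick.

```bash
cat >> h.py <<'E'
def balls(w):
    g=w["frame"].astype(np.uint8);g=cv2.cvtColor(g,cv2.COLOR_RGB2GRAY)
    t=cv2.cvtColor(pickle.load(open("ballref.pkl","rb"))["frame"],cv2.COLOR_RGB2GRAY)[70:92,272:294]
    r=cv2.matchTemplate(g[45:225,262:304],t,cv2.TM_CCOEFF_NORMED);p=r.max(1);o=[]
    for i in range(1,len(p)-1):
        if p[i]>.5 and p[i]==p[max(0,i-7):i+8].max(): o.append((i+56,round(float(p[i]),2)))
    print("balls rows",o)
E
python3 - <<'E'
from h import *
w=pickle.load(open("last.pkl","rb"))[0];pickle.dump(w,open("ballref.pkl","wb"))
for f in("f1.pkl","f2.pkl"):balls(pickle.load(open(f,"rb"))["wrist"])
balls(w)
E
python3 -m pendant '[{"grip":0,"slide":[0,0,0],"delta_rot":[0,0,0]},{"grip":0,"slide":[0,0,0],"delta_rot":[0,0,0]},{"grip":0,"slide":[0,0,0],"delta_rot":[0,0,0]},{"grip":0,"slide":[0,0,0],"delta_rot":[0,0,0]},{"grip":0,"slide":[0,0,0],"delta_rot":[0,0,0]},{"grip":0,"slide":[0,0,0],"delta_rot":[0,0,0]}]' >/dev/null
python3 - <<'E'
from h import *
sink(2);balls(pickle.load(open("last.pkl","rb"))[0]);diff();nxt(25)
E
```

```text
balls rows [(85, 0.5), (100, 0.84), (122, 0.81), (143, 0.83), (164, 0.78), (185, 0.69), (205, 0.58)]
balls rows [(100, 0.88), (122, 0.84), (143, 0.84), (164, 0.76), (185, 0.69), (205, 0.56)]
balls rows [(81, 1.0), (102, 0.76), (124, 0.71), (145, 0.75), (166, 0.57), (187, 0.64), (208, 0.53)]
sink px {'knob': (0.0, 0.02, 1.0), 'rim': (0.0, -0.0, 1.0), 'front': (0.0, -0.0, 1.0)} full knob [-1.91  6.75] full rim [-1.57  5.55]
lip in balance mm x,y,z-rim [-34.9  -0.3  20.1] pitch 23.51 roll 0.02 yaw 12.98
Fz [-0.25  1.23 -2.1 ] t 18.85
balls rows [(81, 0.99), (102, 0.77), (124, 0.66), (145, 0.76), (166, 0.62), (188, 0.64), (207, 0.5)]
pan diff 0 []
25 slide [0.014, -0.0005, -0.0138] rot [0.0002, -0.0083, -0.0004] mm [ 2.8 -0.1 -2.8] deg [ 0.  -1.5 -0.1]
```

```bash
python3 -m pendant '[{"grip":0,"slide":[0.003,0,-0.003],"delta_rot":[0,-0.0017,0]},{"grip":0,"slide":[0.006,0,-0.0058],"delta_rot":[0,-0.0034,0]},{"grip":0,"slide":[0.009,0,-0.0087],"delta_rot":[0,-0.0051,0]},{"grip":0,"slide":[0.012,0,-0.0115],"delta_rot":[0,-0.0068,0]},{"grip":0,"slide":[0.0147,0,-0.0141],"delta_rot":[0,-0.0084,0]},{"grip":0,"slide":[0.0147,0,-0.0141],"delta_rot":[0,-0.0084,0]},{"grip":0,"slide":[0.0147,0,-0.0141],"delta_rot":[0,-0.0084,0]},{"grip":0,"slide":[0.0147,0,-0.0141],"delta_rot":[0,-0.0084,0]}]'
python3 - <<'E'
from h import *
sink(2);balls(pickle.load(open("last.pkl","rb"))[0]);diff();nxt(26,26.5)
E
```

```text
time: 19.65
tcp_pos: [0.446, 0.2845, 0.2184]
tool_rot: [-0.007, 0.992, 0.113, 0.06]
force: [-0.5, -0.0, -3.3]
opening: 0.0108
grip_force: 78.0
sink px {'knob': (0.0, 0.01, 1.0), 'rim': (0.0, 0.0, 1.0), 'front': (0.0, 0.0, 1.0)} full knob [-1.91  6.75] full rim [-1.57  5.55]
lip in balance mm x,y,z-rim [-35.   -0.3  19.9] pitch 25.03 roll 0.02 yaw 12.98
Fz [ 0.22 -0.01 -2.47] t 19.8
balls rows [(80, 0.96), (101, 0.71), (122, 0.68), (144, 0.75), (165, 0.6)]
pan diff 0 []
26 slide [0.0098, -0.0006, -0.0095] rot [0.0002, -0.0054, -0.0004] mm [ 2.  -0.1 -1.9] deg [ 0.  -1.  -0.1]
26.5 slide [0.0147, -0.0006, -0.0143] rot [0.0002, -0.0082, -0.0004] mm [ 2.9 -0.1 -2.9] deg [ 0.  -1.5 -0.1]
```

```bash
python3 - <<'E'
from h import *
w,s,im=pickle.load(open("last.pkl","rb"));H=w["hand_eye"];K=w["intrinsics"]
X=np.array([.848,0,.53]);Z=np.array([.53,0,-.848])
def row(x,z):
    d=np.array([x+.086,0,z-.088]);p=np.array([d@X,0,d@Z-.008]);c=H[:3,:3].T@(p-H[:3,3]);return K[1,2]+np.arctan2(-c[1],-c[2])*K[0,0]
for a in range(-45,50,5):
    q=np.radians(a);print(a,row(.092*np.sin(q),.116-.092*np.cos(q)).round(1),end="; ")
E
```

```text
-45 257.6; -40 248.7; -35 239.5; -30 229.9; -25 220.2; -20 210.2; -15 200.1; -10 189.8; -5 179.3; 0 168.8; 5 158.1; 10 147.4; 15 136.6; 20 125.7; 25 114.8; 30 103.9; 35 92.9; 40 82.0; 45 71.0;
```

```bash
python3 -m pendant '[{"grip":0,"slide":[0.003,0,-0.003],"delta_rot":[0,-0.0017,0]},{"grip":0,"slide":[0.006,0,-0.0058],"delta_rot":[0,-0.0034,0]},{"grip":0,"slide":[0.009,0,-0.0087],"delta_rot":[0,-0.0051,0]},{"grip":0,"slide":[0.012,0,-0.0115],"delta_rot":[0,-0.0068,0]},{"grip":0,"slide":[0.015,0,-0.0143],"delta_rot":[0,-0.0084,0]},{"grip":0,"slide":[0.018,0,-0.017],"delta_rot":[0,-0.0101,0]},{"grip":0,"slide":[0.0205,0,-0.0193],"delta_rot":[0,-0.0114,0]},{"grip":0,"slide":[0.0205,0,-0.0193],"delta_rot":[0,-0.0114,0]},{"grip":0,"slide":[0.0205,0,-0.0193],"delta_rot":[0,-0.0114,0]}]'
python3 - <<'E'
from h import *
sink(2);balls(pickle.load(open("last.pkl","rb"))[0]);diff();nxt(28,29)
E
```

```text
time: 20.7
tcp_pos: [0.4497, 0.2853, 0.2228]
tool_rot: [-0.005, 0.993, 0.113, 0.043]
force: [1.3, 0.2, -1.9]
opening: 0.0111
grip_force: 78.0
sink px {'knob': (0.0, 0.02, 1.0), 'rim': (0.0, -0.0, 1.0), 'front': (0.0, -0.0, 1.0)} full knob [-1.91  6.75] full rim [-1.57  5.55]
lip in balance mm x,y,z-rim [-35.   -0.3  19.9] pitch 27.08 roll 0.02 yaw 12.98
Fz [-1.11 -0.03 -2.39] t 20.85
balls rows [(74, 0.93), (95, 0.64), (117, 0.61), (138, 0.71), (158, 0.54), (180, 0.56), (200, 0.56)]
pan diff 2 []
28 slide [0.0092, -0.0004, -0.0092] rot [0.0001, -0.0051, -0.0004] mm [ 1.8 -0.1 -1.8] deg [ 0.  -0.9 -0.1]
29 slide [0.0192, -0.0005, -0.0185] rot [0.0001, -0.0107, -0.0004] mm [ 3.8 -0.1 -3.7] deg [ 0.  -1.9 -0.1]
```

```bash
python3 -m pendant '[{"grip":0,"slide":[0.0025,0,-0.0024],"delta_rot":[0,-0.0014,0]},{"grip":0,"slide":[0.005,0,-0.0049],"delta_rot":[0,-0.0028,0]},{"grip":0,"slide":[0.0075,0,-0.0073],"delta_rot":[0,-0.0042,0]},{"grip":0,"slide":[0.01,0,-0.0098],"delta_rot":[0,-0.0056,0]},{"grip":0,"slide":[0.01,0,-0.0098],"delta_rot":[0,-0.0056,0]},{"grip":0,"slide":[0.01,0,-0.0098],"delta_rot":[0,-0.0056,0]},{"grip":0,"slide":[0.01,0,-0.0098],"delta_rot":[0,-0.0056,0]}]'
python3 - <<'E'
from h import *
sink(2);balls(pickle.load(open("last.pkl","rb"))[0]);diff();nxt(29,30)
E
```

```text
time: 21.55
tcp_pos: [0.4514, 0.2857, 0.2249]
tool_rot: [-0.004, 0.993, 0.113, 0.034]
force: [0.2, 0.1, -3.1]
opening: 0.0108
grip_force: 78.0
sink px {'knob': (0.0, 0.04, 1.0), 'rim': (0.0, 0.0, 1.0), 'front': (0.0, -0.0, 1.0)} full knob [-1.91  6.75] full rim [-1.57  5.55]
lip in balance mm x,y,z-rim [-35.   -0.3  20. ] pitch 28.09 roll 0.02 yaw 12.98
Fz [-0.4  -0.33 -2.14] t 21.7
balls rows [(73, 0.91), (95, 0.72), (116, 0.63), (137, 0.63), (179, 0.58), (199, 0.55)]
pan diff 3 []
29 slide [0.0087, -0.0005, -0.0088] rot [0.0001, -0.0051, -0.0004] mm [ 1.7 -0.1 -1.8] deg [ 0.  -0.9 -0.1]
30 slide [0.0187, -0.0005, -0.0182] rot [0.0001, -0.0106, -0.0004] mm [ 3.7 -0.1 -3.6] deg [ 0.  -1.9 -0.1]
```

```bash
python3 -m pendant '[{"grip":0,"slide":[0.0025,0,-0.0024],"delta_rot":[0,-0.0014,0]},{"grip":0,"slide":[0.005,0,-0.0049],"delta_rot":[0,-0.0028,0]},{"grip":0,"slide":[0.0075,0,-0.0073],"delta_rot":[0,-0.0042,0]},{"grip":0,"slide":[0.01,0,-0.0097],"delta_rot":[0,-0.0056,0]},{"grip":0,"slide":[0.0125,0,-0.0121],"delta_rot":[0,-0.007,0]},{"grip":0,"slide":[0.0125,0,-0.0121],"delta_rot":[0,-0.007,0]},{"grip":0,"slide":[0.0125,0,-0.0121],"delta_rot":[0,-0.007,0]},{"grip":0,"slide":[0.0125,0,-0.0121],"delta_rot":[0,-0.007,0]}]'
python3 - <<'E'
from h import *
sink(2);balls(pickle.load(open("last.pkl","rb"))[0]);diff();nxt(30,31)
E
```

```text
time: 22.5
tcp_pos: [0.4536, 0.2863, 0.2274]
tool_rot: [-0.002, 0.993, 0.113, 0.023]
force: [0.7, 0.3, -2.6]
opening: 0.0109
grip_force: 78.0
sink px {'knob': (0.0, 0.03, 1.0), 'rim': (0.0, 0.01, 1.0), 'front': (0.0, -0.0, 1.0)} full knob [-1.91  6.75] full rim [-1.57  5.55]
lip in balance mm x,y,z-rim [-34.9  -0.3  20. ] pitch 29.34 roll 0.02 yaw 12.98
Fz [-0.02 -0.32 -2.35] t 22.65
balls rows [(70, 0.92), (92, 0.71), (113, 0.64), (135, 0.69), (176, 0.56), (197, 0.55)]
pan diff 5 []
30 slide [0.0061, -0.0004, -0.0061] rot [0.0001, -0.0036, -0.0004] mm [ 1.2 -0.1 -1.2] deg [ 0.  -0.7 -0.1]
31 slide [0.0161, -0.0005, -0.0156] rot [0.0001, -0.0092, -0.0004] mm [ 3.2 -0.1 -3.1] deg [ 0.  -1.7 -0.1]
```

```bash
python3 -m pendant '[{"grip":0,"slide":[0.0025,0,-0.0024],"delta_rot":[0,-0.0014,0]},{"grip":0,"slide":[0.005,0,-0.0048],"delta_rot":[0,-0.0028,0]},{"grip":0,"slide":[0.0075,0,-0.0072],"delta_rot":[0,-0.0042,0]},{"grip":0,"slide":[0.01,0,-0.0097],"delta_rot":[0,-0.0056,0]},{"grip":0,"slide":[0.01,0,-0.0097],"delta_rot":[0,-0.0056,0]},{"grip":0,"slide":[0.01,0,-0.0097],"delta_rot":[0,-0.0056,0]},{"grip":0,"slide":[0.01,0,-0.0097],"delta_rot":[0,-0.0056,0]}]'
python3 - <<'E'
from h import *
sink(2);balls(pickle.load(open("last.pkl","rb"))[0]);diff();nxt(31,32,x=-.037)
E
```

```text
time: 23.35
tcp_pos: [0.4555, 0.2867, 0.2295]
tool_rot: [-0.001, 0.993, 0.113, 0.014]
force: [0.1, 0.2, -1.8]
opening: 0.011
grip_force: 78.0
sink px {'knob': (0.0, 0.01, 1.0), 'rim': (0.0, 0.04, 1.0), 'front': (0.0, -0.0, 1.0)} full knob [-1.91  6.75] full rim [-1.57  5.55]
lip in balance mm x,y,z-rim [-34.9  -0.3  20. ] pitch 30.35 roll 0.02 yaw 12.98
Fz [ 0.54 -0.75 -3.24] t 23.5
balls rows [(68, 0.88), (89, 0.67), (111, 0.62), (132, 0.67), (152, 0.51), (174, 0.62), (195, 0.66)]
pan diff 12 [(6, [367.0, 171.0]), (6, [368.0, 182.0])]
31 slide [-0.0041, -0.0005, -0.0063] rot [0.0001, -0.0036, -0.0004] mm [-0.8 -0.1 -1.3] deg [ 0.  -0.6 -0.1]
32 slide [0.0059, -0.0005, -0.0157] rot [0.0001, -0.0091, -0.0004] mm [ 1.2 -0.1 -3.1] deg [ 0.  -1.6 -0.1]
```

```bash
python3 -m pendant '[{"grip":0,"slide":[0.0015,0,-0.0024],"delta_rot":[0,-0.0014,0]},{"grip":0,"slide":[0.003,0,-0.0048],"delta_rot":[0,-0.0028,0]},{"grip":0,"slide":[0.0045,0,-0.0072],"delta_rot":[0,-0.0042,0]},{"grip":0,"slide":[0.006,0,-0.0097],"delta_rot":[0,-0.0056,0]},{"grip":0,"slide":[0.006,0,-0.0097],"delta_rot":[0,-0.0056,0]},{"grip":0,"slide":[0.006,0,-0.0097],"delta_rot":[0,-0.0056,0]},{"grip":0,"slide":[0.006,0,-0.0097],"delta_rot":[0,-0.0056,0]},{"grip":0,"slide":[0.006,0,-0.0097],"delta_rot":[0,-0.0056,0]}]'
python3 - <<'E'
from h import *
sink(2);balls(pickle.load(open("last.pkl","rb"))[0]);diff();nxt(32,33,x=-.037)
E
```

```text
time: 24.3
tcp_pos: [0.4566, 0.287, 0.2315]
tool_rot: [-0.0, 0.994, 0.113, 0.006]
force: [-0.7, 0.4, -2.3]
opening: 0.0115
grip_force: 78.0
sink px {'knob': (0.0, 0.26, 0.99), 'rim': (0.0, 0.35, 0.98), 'front': (0.0, 0.24, 1.0)} full knob [-1.91  6.75] full rim [-1.57  5.55]
lip in balance mm x,y,z-rim [-35.7  -0.2  20.1] pitch 31.36 roll 0.02 yaw 12.98
Fz [ 0.72  0.45 -2.32] t 24.45
balls rows [(63, 0.66), (84, 0.64), (106, 0.81), (169, 0.61), (191, 0.53)]
pan diff 42 [(38, [370.0, 186.0])]
32 slide [-0.0004, -0.0004, -0.0058] rot [0.0001, -0.0036, -0.0004] mm [-0.1 -0.1 -1.2] deg [ 0.  -0.6 -0.1]
33 slide [0.0095, -0.0004, -0.0152] rot [0.0001, -0.0091, -0.0004] mm [ 1.9 -0.1 -3. ] deg [ 0.  -1.6 -0.1]
```

```bash
python3 -m pendant '[{"grip":0,"slide":[0,0,0],"delta_rot":[0,0,0]},{"grip":0,"slide":[0,0,0],"delta_rot":[0,0,0]},{"grip":0,"slide":[0,0,0],"delta_rot":[0,0,0]},{"grip":0,"slide":[0,0,0],"delta_rot":[0,0,0]},{"grip":0,"slide":[0,0,0],"delta_rot":[0,0,0]}]' >/dev/null
python3 - <<'E'
from h import *
sink(2);balls(pickle.load(open("last.pkl","rb"))[0]);diff();nxt(32,33,x=-.037)
E
```

```text
sink px {'knob': (-0.25, 0.94, 0.97), 'rim': (-0.25, 1.08, 0.97), 'front': (-0.25, 0.74, 0.97)} full knob [-1.91  6.75] full rim [-1.57  5.55]
lip in balance mm x,y,z-rim [-35.6  -0.3  20.1] pitch 31.36 roll 0.02 yaw 12.98
Fz [-0.25 -0.58 -2.04] t 25.1
balls rows [(64, 0.79), (86, 0.8), (108, 0.71), (190, 0.55)]
pan diff 157 [(6, [368.0, 170.0]), (42, [381.0, 176.0]), (6, [358.0, 180.0]), (36, [369.0, 183.0]), (6, [385.0, 186.0]), (58, [380.0, 193.0])]
32 slide [-0.0006, -0.0005, -0.0059] rot [0.0001, -0.0036, -0.0004] mm [-0.1 -0.1 -1.2] deg [ 0.  -0.6 -0.1]
33 slide [0.0093, -0.0005, -0.0153] rot [0.0001, -0.0091, -0.0004] mm [ 1.9 -0.1 -3.1] deg [ 0.  -1.6 -0.1]
```

```bash
python3 -m pendant '[{"grip":0,"slide":[-0.005,0,0.0049],"delta_rot":[0,0.0028,0]},{"grip":0,"slide":[-0.01,0,0.0097],"delta_rot":[0,0.0056,0]},{"grip":0,"slide":[-0.01,0,0.0097],"delta_rot":[0,0.0056,0]},{"grip":0,"slide":[-0.01,0,0.0097],"delta_rot":[0,0.0056,0]},{"grip":0,"slide":[-0.01,0,0.0097],"delta_rot":[0,0.0056,0]}]' >/dev/null
python3 - <<'E'
from h import *
sink(2);balls(pickle.load(open("last.pkl","rb"))[0]);diff();nxt(31,32,33,x=-.037)
E
```

```text
sink px {'knob': (-0.5, 2.6, 0.73), 'rim': (-0.75, 3.09, 0.96), 'front': (-0.75, 2.32, 0.91)} full knob [-1.91  6.75] full rim [-1.57  5.55]
lip in balance mm x,y,z-rim [-35.5  -0.3  20.2] pitch 30.34 roll 0.01 yaw 12.98
Fz [ 1.24 -0.22 -2.07] t 25.75
balls rows [(80, 0.93), (102, 0.68), (123, 0.6), (144, 0.56), (197, 0.56)]
pan diff 376 [(51, [387.0, 173.0]), (165, [374.0, 178.0]), (32, [366.0, 184.0]), (84, [387.0, 191.0]), (13, [371.0, 193.0]), (26, [374.0, 198.0])]
31 slide [-0.0008, -0.0005, -0.0056] rot [0.0001, -0.0037, -0.0004] mm [-0.2 -0.1 -1.1] deg [ 0.  -0.7 -0.1]
32 slide [0.0091, -0.0005, -0.015] rot [0.0001, -0.0092, -0.0004] mm [ 1.8 -0.1 -3. ] deg [ 0.  -1.7 -0.1]
33 slide [0.0192, -0.0005, -0.0243] rot [0.0001, -0.0148, -0.0004] mm [ 3.8 -0.1 -4.9] deg [ 0.  -2.7 -0.1]
```

```bash
python3 -m pendant '[{"grip":0,"slide":[0,0,0],"delta_rot":[0,0,0]},{"grip":0,"slide":[0,0,0],"delta_rot":[0,0,0]},{"grip":0,"slide":[0,0,0],"delta_rot":[0,0,0]},{"grip":0,"slide":[0,0,0],"delta_rot":[0,0,0]}]' >/dev/null
cat >> h.py <<'E'
def knob(im):
    "full 3D check: gold/brass knob hue centroid"
    pass
def prof(w):
    g=cv2.cvtColor(w["frame"],7);b=cv2.GaussianBlur(g,(0,0),1.5)
    print("trough col profile", [int(v) for v in b[60:230:3,276:288].mean(1)])
E
python3 - <<'E'
from h import *
sink(3);w=pickle.load(open("last.pkl","rb"))[0];balls(w);diff();prof(w)
print("ref7:");prof(pickle.load(open("ballref.pkl","rb")))
E
```

```text
sink px {'knob': (-0.5, 2.38, 0.78), 'rim': (-0.75, 2.81, 0.96), 'front': (-0.75, 2.11, 0.92)} full knob [-1.91  6.75] full rim [-1.57  5.55]
lip in balance mm x,y,z-rim [-35.7  -0.3  20.1] pitch 30.35 roll 0.02 yaw 12.98
Fz [ 0.15  0.89 -1.97] t 26.35
balls rows [(80, 0.94), (102, 0.7), (123, 0.59), (144, 0.56), (197, 0.57)]
pan diff 345 [(26, [386.0, 171.0]), (110, [380.0, 177.0]), (9, [396.0, 177.0]), (33, [358.0, 181.0]), (27, [366.0, 184.0]), (26, [385.0, 186.0]), (46, [373.0, 196.0]), (54, [388.0, 193.0])]
trough col profile [248, 250, 254, 250, 239, 241, 244, 242, 234, 221, 220, 233, 241, 245, 245, 239, 228, 221, 227, 236, 243, 243, 236, 224, 202, 194, 194, 189, 182, 170, 159, 167, 198, 202, 200, 198, 196, 196, 193, 191, 192, 190, 186, 187, 187, 186, 181, 163, 152, 151, 150, 150, 148, 140, 141, 145, 143]
ref7:
trough col profile [242, 247, 254, 251, 240, 240, 243, 240, 229, 210, 204, 230, 241, 245, 244, 237, 224, 214, 229, 238, 244, 244, 239, 229, 214, 220, 232, 240, 242, 237, 227, 210, 216, 232, 241, 243, 239, 228, 207, 212, 229, 239, 242, 238, 207, 178, 187, 190, 180, 166, 156, 142, 135, 155, 174, 184, 181]
```

Profile shows four balls left in the trough (rows 80, 102, 123, 144) and three in the pan, with the pan at roughly 8–10 mm. The release cascades, so from here I use small steps with quick back-off.

```bash
python3 -m pendant '[{"grip":0,"slide":[0.0025,0,-0.0024],"delta_rot":[0,-0.0014,0]},{"grip":0,"slide":[0.005,0,-0.0048],"delta_rot":[0,-0.0028,0]},{"grip":0,"slide":[0.0075,0,-0.0072],"delta_rot":[0,-0.0042,0]},{"grip":0,"slide":[0.01,0,-0.0097],"delta_rot":[0,-0.0056,0]},{"grip":0,"slide":[0.01,0,-0.0097],"delta_rot":[0,-0.0056,0]},{"grip":0,"slide":[0.01,0,-0.0097],"delta_rot":[0,-0.0056,0]}]' >/dev/null
python3 - <<'E'
from h import *
sink(1);w=pickle.load(open("last.pkl","rb"))[0];balls(w)
E
```

```text
sink px {'knob': (-0.5, 2.41, 0.78), 'rim': (-0.75, 2.81, 0.96), 'front': (-0.75, 2.11, 0.92)} full knob [-1.91  6.75] full rim [-1.57  5.55]
lip in balance mm x,y,z-rim [-35.7  -0.3  20. ] pitch 31.37 roll 0.02 yaw 12.98
Fz [ 0.45 -0.91 -2.83] t 27.05
balls rows [(79, 0.89), (100, 0.66), (121, 0.54), (170, 0.5), (190, 0.55)]
```

```bash
python3 -m pendant '[{"grip":0,"slide":[0.0025,0,-0.0024],"delta_rot":[0,-0.0014,0]},{"grip":0,"slide":[0.005,0,-0.0048],"delta_rot":[0,-0.0028,0]},{"grip":0,"slide":[0.0075,0,-0.0072],"delta_rot":[0,-0.0042,0]},{"grip":0,"slide":[0.01,0,-0.0097],"delta_rot":[0,-0.0056,0]},{"grip":0,"slide":[0.0125,0,-0.012],"delta_rot":[0,-0.007,0]},{"grip":0,"slide":[0.015,0,-0.0144],"delta_rot":[0,-0.0084,0]},{"grip":0,"slide":[0.015,0,-0.0144],"delta_rot":[0,-0.0084,0]},{"grip":0,"slide":[0.015,0,-0.0144],"delta_rot":[0,-0.0084,0]}]' >/dev/null
python3 - <<'E'
from h import *
sink(1);w=pickle.load(open("last.pkl","rb"))[0];balls(w)
E
```

```text
sink px {'knob': (-0.5, 2.39, 0.78), 'rim': (-0.75, 2.82, 0.96), 'front': (-0.75, 2.11, 0.92)} full knob [-1.91  6.75] full rim [-1.57  5.55]
lip in balance mm x,y,z-rim [-35.7  -0.3  20. ] pitch 32.88 roll 0.02 yaw 12.98
Fz [ 0.79  0.01 -1.88] t 27.95
balls rows [(74, 0.89), (95, 0.67), (181, 0.56)]
```

```bash
python3 -m pendant '[{"grip":0,"slide":[0.0025,0,-0.0024],"delta_rot":[0,-0.0014,0]},{"grip":0,"slide":[0.005,0,-0.0048],"delta_rot":[0,-0.0028,0]},{"grip":0,"slide":[0.0075,0,-0.0072],"delta_rot":[0,-0.0042,0]},{"grip":0,"slide":[0.01,0,-0.0097],"delta_rot":[0,-0.0056,0]},{"grip":0,"slide":[0.01,0,-0.0097],"delta_rot":[0,-0.0056,0]},{"grip":0,"slide":[0.01,0,-0.0097],"delta_rot":[0,-0.0056,0]}]' >/dev/null
python3 - <<'E'
from h import *
sink(1);w=pickle.load(open("last.pkl","rb"))[0];balls(w)
E
```

```text
sink px {'knob': (-0.5, 2.44, 0.78), 'rim': (-0.75, 2.83, 0.96), 'front': (-0.75, 2.11, 0.92)} full knob [-1.91  6.75] full rim [-1.57  5.55]
lip in balance mm x,y,z-rim [-35.7  -0.3  20. ] pitch 33.89 roll 0.02 yaw 12.98
Fz [ 0.15 -0.25 -1.09] t 28.65
balls rows [(73, 0.85), (94, 0.59), (175, 0.59)]
```

```bash
python3 -m pendant '[{"grip":0,"slide":[0.0025,0,-0.0024],"delta_rot":[0,-0.0014,0]},{"grip":0,"slide":[0.005,0,-0.0048],"delta_rot":[0,-0.0028,0]},{"grip":0,"slide":[0.0075,0,-0.0072],"delta_rot":[0,-0.0042,0]},{"grip":0,"slide":[0.01,0,-0.0097],"delta_rot":[0,-0.0056,0]},{"grip":0,"slide":[0.01,0,-0.0097],"delta_rot":[0,-0.0056,0]},{"grip":0,"slide":[0.01,0,-0.0097],"delta_rot":[0,-0.0056,0]}]' >/dev/null
python3 - <<'E'
from h import *
sink(1);w=pickle.load(open("last.pkl","rb"))[0];balls(w)
E
```

```text
sink px {'knob': (-0.5, 2.43, 0.78), 'rim': (-0.75, 2.84, 0.96), 'front': (-0.75, 2.11, 0.92)} full knob [-1.91  6.75] full rim [-1.57  5.55]
lip in balance mm x,y,z-rim [-35.7  -0.3  20.1] pitch 34.89 roll 0.02 yaw 12.98
Fz [ 0.27 -0.26 -2.25] t 29.35
balls rows [(70, 0.82), (91, 0.55), (134, 0.53), (167, 0.63)]
```

```bash
python3 -m pendant '[{"grip":0,"slide":[0.0025,0,-0.0024],"delta_rot":[0,-0.0014,0]},{"grip":0,"slide":[0.005,0,-0.0048],"delta_rot":[0,-0.0028,0]},{"grip":0,"slide":[0.0075,0,-0.0072],"delta_rot":[0,-0.0042,0]},{"grip":0,"slide":[0.0075,0,-0.0072],"delta_rot":[0,-0.0042,0]},{"grip":0,"slide":[0.0075,0,-0.0072],"delta_rot":[0,-0.0042,0]}]' >/dev/null
python3 - <<'E'
from h import *
sink(1);w=pickle.load(open("last.pkl","rb"))[0];balls(w)
E
```

```text
sink px {'knob': (-0.5, 2.39, 0.78), 'rim': (-0.75, 2.86, 0.96), 'front': (-0.75, 2.11, 0.92)} full knob [-1.91  6.75] full rim [-1.57  5.55]
lip in balance mm x,y,z-rim [-35.6  -0.3  20.1] pitch 35.65 roll 0.02 yaw 12.98
Fz [-0.08 -0.52 -2.21] t 29.95
balls rows [(69, 0.69), (133, 0.58), (159, 0.59)]
```

```bash
python3 -m pendant '[{"grip":0,"slide":[0.0025,0,-0.0024],"delta_rot":[0,-0.0014,0]},{"grip":0,"slide":[0.005,0,-0.0048],"delta_rot":[0,-0.0028,0]},{"grip":0,"slide":[0.0075,0,-0.0072],"delta_rot":[0,-0.0042,0]},{"grip":0,"slide":[0.0075,0,-0.0072],"delta_rot":[0,-0.0042,0]},{"grip":0,"slide":[0.0075,0,-0.0072],"delta_rot":[0,-0.0042,0]},{"grip":0,"slide":[0.0075,0,-0.0072],"delta_rot":[0,-0.0042,0]}]' >/dev/null
python3 - <<'E'
from h import *
sink(1);w=pickle.load(open("last.pkl","rb"))[0];balls(w)
E
```

```text
sink px {'knob': (-0.5, 2.4, 0.78), 'rim': (-0.75, 2.9, 0.96), 'front': (-0.75, 2.11, 0.92)} full knob [-1.91  6.75] full rim [-1.57  5.55]
lip in balance mm x,y,z-rim [-35.7  -0.3  20.1] pitch 36.41 roll 0.02 yaw 12.98
Fz [ 0.72 -0.12 -2.15] t 30.65
balls rows [(63, 0.59), (127, 0.55), (151, 0.56)]
```

```bash
python3 -m pendant '[{"grip":0,"slide":[0.0025,0,-0.0024],"delta_rot":[0,-0.0014,0]},{"grip":0,"slide":[0.005,0,-0.0048],"delta_rot":[0,-0.0028,0]},{"grip":0,"slide":[0.007,0,-0.0067],"delta_rot":[0,-0.0039,0]},{"grip":0,"slide":[0.007,0,-0.0067],"delta_rot":[0,-0.0039,0]},{"grip":0,"slide":[-0.005,0,0.0048],"delta_rot":[0,0.0028,0]},{"grip":0,"slide":[-0.015,0,0.0145],"delta_rot":[0,0.0084,0]},{"grip":0,"slide":[-0.0225,0,0.0218],"delta_rot":[0,0.0126,0]},{"grip":0,"slide":[-0.0225,0,0.0218],"delta_rot":[0,0.0126,0]},{"grip":0,"slide":[-0.0225,0,0.0218],"delta_rot":[0,0.0126,0]}]' >/dev/null
python3 - <<'E'
from h import *
sink(2);w=pickle.load(open("last.pkl","rb"))[0];balls(w);prof(w)
E
```

```text
sink px {'knob': (1.5, -1.7, 0.69), 'rim': (-1.25, 4.58, 0.92), 'front': (-1.0, 3.42, 0.84)} full knob [-1.91  6.75] full rim [-1.57  5.55]
lip in balance mm x,y,z-rim [-35.4  -0.3  20.5] pitch 34.1 roll 0.01 yaw 12.98
Fz [-0.55 -0.22 -1.22] t 31.7
balls rows [(84, 0.66), (106, 0.65), (173, 0.61), (213, 0.57)]
trough col profile [220, 241, 253, 255, 254, 244, 240, 246, 247, 243, 233, 223, 221, 219, 215, 211, 197, 179, 181, 215, 229, 229, 226, 223, 222, 221, 220, 218, 213, 207, 206, 207, 204, 202, 203, 200, 198, 198, 193, 173, 159, 157, 156, 158, 157, 156, 156, 156, 155, 155, 154, 154, 153, 145, 146, 150, 148]
```

```bash
python3 - <<'E'
from h import *
sink(4);w,s,im=pickle.load(open("last.pkl","rb"));balls(w);prof(w)
ref=gray(pickle.load(open("f2.pkl","rb"))["scene"])
# search along the physical direction only
def along(box):
    x0,y0,x1,y1=box;best=[]
    for mm in np.arange(0,26,.5):
        M=np.float32([[1,0,-1.57*mm/22],[0,1,5.55*mm/22]]);r=cv2.warpAffine(ref,M,(560,420),flags=cv2.INTER_CUBIC)
        dx,dy=int(round(-1.57*mm/22)),int(round(5.55*mm/22))
        a=r[y0+dy:y1+dy,x0+dx:x1+dx].ravel();b=im[y0+dy:y1+dy,x0+dx:x1+dx].ravel();best.append((np.corrcoef(a,b)[0,1],mm))
    return sorted(best)[-3:]
for b in[(352,183,362,204),(362,196,376,206),(376,197,392,207),(392,186,404,205),(396,178,405,196),(392,140,400,158),(352,175,360,196)]:print(b,[(round(float(a),3),float(m)) for a,m in along(b)])
o=F=None
E
```

```text
sink px {'knob': (1.25, -1.02, 0.72), 'rim': (-1.5, 5.25, 0.93), 'front': (-1.25, 3.96, 0.81)} full knob [-1.91  6.75] full rim [-1.57  5.55]
lip in balance mm x,y,z-rim [-35.6  -0.3  20.3] pitch 34.12 roll 0.02 yaw 12.97
Fz [-0.93 -0.41 -1.94] t 31.95
balls rows [(84, 0.68), (106, 0.65), (173, 0.61)]
trough col profile [233, 239, 253, 255, 254, 244, 240, 245, 247, 243, 231, 219, 221, 219, 213, 211, 197, 179, 181, 215, 229, 228, 226, 222, 221, 220, 218, 216, 212, 207, 205, 206, 203, 201, 202, 199, 197, 197, 192, 172, 159, 156, 155, 157, 156, 156, 155, 155, 154, 155, 154, 153, 152, 144, 145, 149, 147]
(352, 183, 362, 204) [(0.975, 20.0), (0.975, 21.0), (0.976, 20.5)]
(362, 196, 376, 206) [(0.991, 21.0), (0.993, 22.0), (0.996, 21.5)]
(376, 197, 392, 207) [(0.95, 23.0), (0.952, 22.5), (0.952, 22.0)]
(392, 186, 404, 205) [(0.863, 21.5), (0.865, 22.5), (0.87, 22.0)]
(396, 178, 405, 196) [(0.66, 23.5), (0.66, 24.0), (0.672, 21.5)]
(392, 140, 400, 158) [(0.688, 21.5), (0.689, 20.5), (0.734, 21.0)]
(352, 175, 360, 196) [(0.967, 20.0), (0.97, 20.5), (0.97, 21.0)]
```

The pan now reads about 21–22 mm, which is at its stop, with two balls left. I tip back a little so nothing more drops, then re-measure once it has settled.

```bash
python3 -m pendant '[{"grip":0,"slide":[-0.005,0,0.0048],"delta_rot":[0,0.0028,0]},{"grip":0,"slide":[-0.015,0,0.0145],"delta_rot":[0,0.0084,0]},{"grip":0,"slide":[-0.03,0,0.029],"delta_rot":[0,0.0168,0]},{"grip":0,"slide":[-0.04,0,0.039],"delta_rot":[0,0.0224,0]},{"grip":0,"slide":[-0.043,0,0.043],"delta_rot":[0,0.0246,0]},{"grip":0,"slide":[-0.043,0,0.043],"delta_rot":[0,0.0246,0]}]' >/dev/null
cat >> h.py <<'E'
def pan_mm(im):
    ref=gray(pickle.load(open("f2.pkl","rb"))["scene"]);out=[]
    for x0,y0,x1,y1 in[(352,183,362,204),(362,196,376,206),(376,197,392,207),(352,175,360,196)]:
        best=[]
        for mm in np.arange(0,26,.25):
            M=np.float32([[1,0,-1.57*mm/22],[0,1,5.55*mm/22]]);r=cv2.warpAffine(ref,M,(560,420),flags=cv2.INTER_CUBIC)
            dx,dy=int(round(-1.57*mm/22)),int(round(5.55*mm/22))
            best.append((np.corrcoef(r[y0+dy:y1+dy,x0+dx:x1+dx].ravel(),im[y0+dy:y1+dy,x0+dx:x1+dx].ravel())[0,1],mm))
        b=max(best);out.append((float(b[1]),round(float(b[0]),3)))
    print("pan mm",out)
E
python3 - <<'E'
from h import *
sink(3);w,s,im=pickle.load(open("last.pkl","rb"));balls(w);prof(w);pan_mm(im);nxt(10,0,x=-.06,z=.03)
g=np.array(sorted(pickle.load(open("f2.pkl","rb"))["scene"]["frame"][0,0]));diff()
E
```

```text
sink px {'knob': (1.25, -1.09, 0.73), 'rim': (-1.5, 5.32, 0.92), 'front': (-1.25, 3.94, 0.81)} full knob [-1.91  6.75] full rim [-1.57  5.55]
lip in balance mm x,y,z-rim [-35.6  -0.3  20.8] pitch 29.67 roll 0.01 yaw 12.97
Fz [-0.99 -0.51 -1.45] t 32.75
balls rows [(83, 0.74), (105, 0.75), (202, 0.57)]
trough col profile [248, 250, 254, 255, 251, 240, 242, 246, 245, 238, 228, 223, 230, 238, 244, 244, 238, 229, 234, 252, 255, 255, 255, 254, 254, 254, 252, 250, 243, 237, 230, 223, 218, 211, 209, 204, 199, 198, 194, 192, 192, 190, 185, 185, 186, 185, 185, 182, 166, 152, 149, 149, 147, 139, 139, 143, 142]
pan mm [(20.75, 0.975), (21.25, 0.996), (22.25, 0.95), (21.0, 0.971)]
10 slide [-0.2758, -0.0002, 0.1672] rot [0.0002, 0.1093, -0.0004] mm [-55.2  -0.   33.4] deg [ 0.  19.7 -0.1]
0 slide [-0.3241, -0.0002, 0.2952] rot [0.0002, 0.1649, -0.0004] mm [-64.8  -0.   59. ] deg [ 0.  29.7 -0.1]
pan diff 559 [(344, [378.0, 177.0]), (59, [366.0, 187.0]), (42, [385.0, 188.0]), (93, [387.0, 194.0]), (12, [371.0, 197.0])]
```

```bash
python3 -m pendant '[{"grip":0,"slide":[-0.0055,0,0.0033],"delta_rot":[0,0.0022,0]},{"grip":0,"slide":[-0.0221,0,0.0134],"delta_rot":[0,0.0087,0]},{"grip":0,"slide":[-0.0496,0,0.0301],"delta_rot":[0,0.0197,0]},{"grip":0,"slide":[-0.0827,0,0.0502],"delta_rot":[0,0.0328,0]},{"grip":0,"slide":[-0.1158,0,0.0702],"delta_rot":[0,0.0459,0]},{"grip":0,"slide":[-0.1517,0,0.092],"delta_rot":[0,0.0601,0]},{"grip":0,"slide":[-0.1848,0,0.112],"delta_rot":[0,0.0732,0]},{"grip":0,"slide":[-0.2151,0,0.1304],"delta_rot":[0,0.0853,0]},{"grip":0,"slide":[-0.2399,0,0.1455],"delta_rot":[0,0.0951,0]},{"grip":0,"slide":[-0.2593,0,0.1572],"delta_rot":[0,0.1027,0]},{"grip":0,"slide":[-0.2703,0,0.1639],"delta_rot":[0,0.1071,0]},{"grip":0,"slide":[-0.2758,0,0.1672],"delta_rot":[0,0.1093,0]}]'
python3 - <<'E'
from h import *
sink(2);w,s,im=pickle.load(open("last.pkl","rb"));balls(w);pan_mm(im);nxt(0,x=-.13,z=.03)
# candidate set-down spots: scoop origin, footprint check vs things
a,b=ydir(13.05)
for y in(-.25,-.2,-.22): 
    for x in (-.1,-.06,0): print(x,y,(PAN+a*x+b*y)[:2].round(3))
E
```

```text
time: 33.95
tcp_pos: [0.4, 0.2739, 0.1926]
tool_rot: [-0.021, 0.975, 0.111, 0.189]
force: [-0.0, -1.0, -2.1]
opening: 0.0112
grip_force: 78.1
sink px {'knob': (1.25, -1.06, 0.72), 'rim': (-1.5, 5.31, 0.92), 'front': (-1.25, 3.94, 0.81)} full knob [-1.91  6.75] full rim [-1.57  5.55]
lip in balance mm x,y,z-rim [-60.3  -0.2  30. ] pitch 10.01 roll 0.01 yaw 12.98
Fz [ 0.85  0.53 -1.57] t 34.1
balls rows [(112, 0.5), (126, 0.89), (147, 0.85), (213, 0.51)]
pan mm [(20.75, 0.972), (21.25, 0.996), (22.25, 0.951), (19.75, 0.937)]
0 slide [-0.412, 0.0004, -0.0263] rot [0.0002, 0.0556, -0.0003] mm [-82.4   0.1  -5.3] deg [ 0.  10.  -0.1]
-0.1 -0.25 [0.559 0.054]
-0.06 -0.25 [0.598 0.063]
0 -0.25 [0.656 0.077]
-0.1 -0.2 [0.548 0.103]
-0.06 -0.2 [0.587 0.112]
0 -0.2 [0.645 0.125]
-0.1 -0.22 [0.552 0.083]
-0.06 -0.22 [0.591 0.092]
0 -0.22 [0.65  0.106]
```

```bash
python3 -m pendant '[{"grip":0,"slide":[-0.0082,0,-0.0005],"delta_rot":[0,0.0011,0]},{"grip":0,"slide":[-0.033,0,-0.0021],"delta_rot":[0,0.0044,0]},{"grip":0,"slide":[-0.0742,0,-0.0047],"delta_rot":[0,0.01,0]},{"grip":0,"slide":[-0.1236,0,-0.0079],"delta_rot":[0,0.0167,0]},{"grip":0,"slide":[-0.173,0,-0.011],"delta_rot":[0,0.0234,0]},{"grip":0,"slide":[-0.2266,0,-0.0145],"delta_rot":[0,0.0306,0]},{"grip":0,"slide":[-0.276,0,-0.0176],"delta_rot":[0,0.0373,0]},{"grip":0,"slide":[-0.3214,0,-0.0205],"delta_rot":[0,0.0434,0]},{"grip":0,"slide":[-0.3584,0,-0.0229],"delta_rot":[0,0.0484,0]},{"grip":0,"slide":[-0.3873,0,-0.0247],"delta_rot":[0,0.0523,0]},{"grip":0,"slide":[-0.4038,0,-0.0258],"delta_rot":[0,0.0545,0]},{"grip":0,"slide":[-0.412,0,-0.0263],"delta_rot":[0,0.0556,0]}]' >/dev/null
cat >> h.py <<'E'
def place(x,y,yaw,h):
    a,b=ydir(yaw);lip=np.array([x,y,.003+h])+a*.071+[0,0,.045];return tcp_for(lip,yaw,0)
E
python3 - <<'E'
from h import *
lipnow();w=robot.grab_frame("wrist");balls(w)
p,Rt=place(.555,.055,3,.05);rel(p,Rt);print(p)
E
```

```text
lip in balance mm x,y,z-rim [-1.307e+02 -1.000e-01  2.960e+01] pitch 0.01 roll 0.02 yaw 13.02
balls rows [(132, 0.52), (147, 0.87), (169, 0.85)]
slide [0.335, 1.17, 0.4018] rot [-0.0293, 0.0001, 0.0471] mm [ 67.  234.   80.4] deg [-5.3  0.   8.5]
[0.47338032 0.05072249 0.13427688]
```

```bash
python3 -m pendant '[{"grip":0,"slide":[0.0034,0.0117,0.004],"delta_rot":[-0.0003,0,0.0005]},{"grip":0,"slide":[0.01,0.0351,0.012],"delta_rot":[-0.0009,0,0.0014]},{"grip":0,"slide":[0.02,0.0702,0.024],"delta_rot":[-0.0018,0,0.0028]},{"grip":0,"slide":[0.0335,0.117,0.04],"delta_rot":[-0.0029,0,0.0047]},{"grip":0,"slide":[0.05,0.1755,0.06],"delta_rot":[-0.0044,0,0.0071]},{"grip":0,"slide":[0.067,0.234,0.08],"delta_rot":[-0.0059,0,0.0094]},{"grip":0,"slide":[0.084,0.2925,0.1],"delta_rot":[-0.0073,0,0.0118]},{"grip":0,"slide":[0.1,0.351,0.12],"delta_rot":[-0.0088,0,0.0141]},{"grip":0,"slide":[0.117,0.4095,0.14],"delta_rot":[-0.0103,0,0.0165]},{"grip":0,"slide":[0.134,0.468,0.16],"delta_rot":[-0.0117,0,0.0188]},{"grip":0,"slide":[0.151,0.5265,0.18],"delta_rot":[-0.0132,0,0.0212]},{"grip":0,"slide":[0.1675,0.585,0.2],"delta_rot":[-0.0147,0,0.0236]}]' >/dev/null
python3 - <<'E'
from h import *
lipnow();p,Rt=place(.555,.055,3,.05);rel(p,Rt)
E
```

```text
lip in balance mm x,y,z-rim [ -80.8 -132.3   13.7] pitch 0.01 roll 0.04 yaw 7.9
slide [0.2054, 0.5534, 0.2274] rot [-0.0142, 0.0, 0.0231] mm [ 41.1 110.7  45.5] deg [-2.6  0.   4.2]
```

```bash
python3 -m pendant '[{"grip":0,"slide":[0.0226,0.0609,0.025],"delta_rot":[-0.0016,0,0.0025]},{"grip":0,"slide":[0.0452,0.1217,0.05],"delta_rot":[-0.0031,0,0.0051]},{"grip":0,"slide":[0.0678,0.1826,0.075],"delta_rot":[-0.0047,0,0.0076]},{"grip":0,"slide":[0.0904,0.2435,0.1],"delta_rot":[-0.0062,0,0.0102]},{"grip":0,"slide":[0.113,0.3044,0.1251],"delta_rot":[-0.0078,0,0.0127]},{"grip":0,"slide":[0.1356,0.3652,0.1501],"delta_rot":[-0.0094,0,0.0152]},{"grip":0,"slide":[0.1561,0.4206,0.1728],"delta_rot":[-0.0108,0,0.0176]},{"grip":0,"slide":[0.1725,0.4649,0.191],"delta_rot":[-0.0119,0,0.0194]},{"grip":0,"slide":[0.1849,0.4981,0.2047],"delta_rot":[-0.0128,0,0.0208]},{"grip":0,"slide":[0.1931,0.5202,0.2138],"delta_rot":[-0.0133,0,0.0217]},{"grip":0,"slide":[0.1992,0.5368,0.2206],"delta_rot":[-0.0138,0,0.0224]},{"grip":0,"slide":[0.2033,0.5479,0.2251],"delta_rot":[-0.014,0,0.0229]}]' >/dev/null
python3 - <<'E'
from h import *
lipnow();s=robot.sense();Rw=Rq(s["tool_rot"]).as_matrix();l=s["tcp_pos"]+Rw@LT;print("foot height est mm",(l[2]-.048)*1e3,"up in tool",(Rw.T@[0,0,1]).round(4),"lip",l.round(3))
F={n:robot.grab_frame(n) for n in("scene","top","wrist")};pickle.dump(F,open("f3.pkl","wb"));balls(F["wrist"])
# dark clear mat below? max saturation/brightness in the top picture of landing footprint
f=F["top"];print("predicted lip px",px(f,l).round(1),px(F["scene"],l).round(1))
g0=gray(pickle.load(open("f0.pkl","rb"))["top"]);q=np.array([px(f,[x,y,.003]) for x in(.45,.65) for y in(.02,.09)]);print(q.round(0).tolist(),g0[int(q[:,1].min()):int(q[:,1].max()),int(q[:,0].min()):int(q[:,0].max())].max())
E
```

```text
lip in balance mm x,y,z-rim [ -34.6 -257.9   -3.1] pitch 0.03 roll -0.03 yaw 3.11
foot height est mm 49.85924881172449 up in tool [ 5.294e-01 -6.000e-04 -8.483e-01] lip [0.625 0.061 0.098]
balls rows [(136, 0.58), (150, 0.82), (172, 0.85)]
predicted lip px [271.6 187. ] [287.  226.6]
[[285.0, 247.0], [262.0, 247.0], [284.0, 182.0], [262.0, 182.0]] 67.0
```

```bash
python3 -m pendant '[{"grip":0,"slide":[-0.0026,0,0.0042],"delta_rot":[0,0,0]},{"grip":0,"slide":[-0.0106,0,0.017],"delta_rot":[0,0,0]},{"grip":0,"slide":[-0.0238,0,0.0382],"delta_rot":[0,0,0]},{"grip":0,"slide":[-0.0397,0,0.0636],"delta_rot":[0,0,0]},{"grip":0,"slide":[-0.0556,0,0.0891],"delta_rot":[0,0,0]},{"grip":0,"slide":[-0.0715,0,0.1145],"delta_rot":[0,0,0]},{"grip":0,"slide":[-0.0847,0,0.1357],"delta_rot":[0,0,0]},{"grip":0,"slide":[-0.0953,0,0.1527],"delta_rot":[0,0,0]},{"grip":0,"slide":[-0.1032,0,0.1654],"delta_rot":[0,0,0]},{"grip":0,"slide":[-0.1085,0,0.1739],"delta_rot":[0,0,0]},{"grip":0,"slide":[-0.1112,0,0.1781],"delta_rot":[0,0,0]},{"grip":0,"slide":[-0.1112,0,0.1781],"delta_rot":[0,0,0]}]'
python3 - <<'E'
from h import *
lipnow();s=robot.sense();Rw=Rq(s["tool_rot"]).as_matrix();l=s["tcp_pos"]+Rw@LT;print("foot height est mm",(l[2]-.048)*1e3,s["force"].round(2))
E
```

```text
time: 39.1
tcp_pos: [0.472, 0.0532, 0.0923]
tool_rot: [-0.008, 0.961, 0.026, 0.275]
force: [0.1, 0.1, -1.1]
opening: 0.011
grip_force: 78.1
lip in balance mm x,y,z-rim [ -34.5 -257.6  -45. ] pitch 0.02 roll -0.03 yaw 3.12
foot height est mm 8.00051736018742 [ 0.08  0.11 -1.05]
```

```bash
python3 -m pendant '[{"grip":0,"slide":[-0.0026,0,0.0042],"delta_rot":[0,0,0]},{"grip":0,"slide":[-0.0053,0,0.0085],"delta_rot":[0,0,0]},{"grip":0,"slide":[-0.0079,0,0.0127],"delta_rot":[0,0,0]},{"grip":0,"slide":[-0.0106,0,0.017],"delta_rot":[0,0,0]},{"grip":0,"slide":[-0.0132,0,0.0212],"delta_rot":[0,0,0]},{"grip":0,"slide":[-0.0146,0,0.0233],"delta_rot":[0,0,0]},{"grip":0,"slide":[-0.0146,0,0.0233],"delta_rot":[0,0,0]}]'
python3 -m pendant '[{"grip":0,"slide":[-0.0013,0,0.0021],"delta_rot":[0,0,0]},{"grip":0,"slide":[-0.0026,0,0.0042],"delta_rot":[0,0,0]},{"grip":0,"slide":[-0.0026,0,0.0042],"delta_rot":[0,0,0]}]'
python3 -m pendant '[{"grip":0,"slide":[-0.0013,0,0.0021],"delta_rot":[0,0,0]},{"grip":0,"slide":[-0.0026,0,0.0042],"delta_rot":[0,0,0]},{"grip":0,"slide":[-0.0026,0,0.0042],"delta_rot":[0,0,0]}]'
```

```text
time: 39.8
tcp_pos: [0.4719, 0.0532, 0.0867]
tool_rot: [-0.008, 0.961, 0.026, 0.275]
force: [0.1, -0.4, -0.9]
opening: 0.0109
grip_force: 78.1
time: 40.1
tcp_pos: [0.4719, 0.0532, 0.0858]
tool_rot: [-0.008, 0.961, 0.026, 0.275]
force: [-0.1, 0.0, -1.4]
opening: 0.0112
grip_force: 78.1
time: 40.4
tcp_pos: [0.4719, 0.0532, 0.0848]
tool_rot: [-0.008, 0.961, 0.026, 0.275]
force: [-0.4, 0.1, -1.4]
opening: 0.0106
grip_force: 78.1
```

```bash
python3 -m pendant '[{"grip":0,"slide":[-0.0013,0,0.0021],"delta_rot":[0,0,0]},{"grip":0,"slide":[-0.002,0,0.0032],"delta_rot":[0,0,0]},{"grip":0,"slide":[-0.002,0,0.0032],"delta_rot":[0,0,0]}]' | grep -E "tcp|force"
python3 -c "
from h import *
for i in range(4): robot.grab_frame('top');print(robot.sense()['force'].round(1),robot.sense()['wrist_torque'].round(2))"
```

```text
tcp_pos: [0.472, 0.0532, 0.084]
force: [-0.1, 0.2, -2.2]
grip_force: 78.1
[ 0.6 -1.  -1.6] [0.01 0.55 0.  ]
[ 0.8 -0.1 -1.7] [-0.02  0.53  0.02]
[-1.2 -0.8 -1. ] [-0.02  0.52  0.02]
[-1.   0.3 -1.7] [-0.03  0.53  0.02]
```

```bash
for i in 1; do python3 -m pendant '[{"grip":0,"slide":[-0.0013,0,0.0021],"delta_rot":[0,0,0]},{"grip":0,"slide":[-0.0013,0,0.0021],"delta_rot":[0,0,0]}]' | grep -E "tcp|^force"; python3 -c "
from h import *
print(robot.sense()['wrist_torque'].round(2))"; done
python3 -m pendant '[{"grip":0,"slide":[-0.0013,0,0.0021],"delta_rot":[0,0,0]},{"grip":0,"slide":[-0.0013,0,0.0021],"delta_rot":[0,0,0]}]' | grep -E "tcp|^force"; python3 -c "
from h import *
print(robot.sense()['wrist_torque'].round(2))"
```

```text
tcp_pos: [0.472, 0.0532, 0.0836]
force: [0.3, -1.0, -1.3]
[-0.08  0.5  -0.02]
tcp_pos: [0.4719, 0.0532, 0.083]
force: [-0.8, -0.7, -1.6]
[0.01 0.52 0.02]
```

```bash
python3 -m pendant '[{"grip":0,"slide":[-0.0013,0,0.0021],"delta_rot":[0,0,0]},{"grip":0,"slide":[-0.0013,0,0.0021],"delta_rot":[0,0,0]}]' | grep -E "tcp|^force"; python3 -c "
from h import *
print(robot.sense()['wrist_torque'].round(2))"
python3 -m pendant '[{"grip":0,"slide":[-0.0013,0,0.0021],"delta_rot":[0,0,0]},{"grip":0,"slide":[-0.0013,0,0.0021],"delta_rot":[0,0,0]}]' | grep -E "tcp|^force"; python3 -c "
from h import *
print(robot.sense()['wrist_torque'].round(2))"
```

```text
tcp_pos: [0.472, 0.0532, 0.0826]
force: [0.4, 0.1, -0.0]
[-0.    0.46  0.02]
tcp_pos: [0.4723, 0.0531, 0.0824]
force: [-0.4, -0.8, -0.8]
[-0.01  0.36  0.06]
```

```bash
python3 -m pendant '[{"grip":0,"slide":[-0.0013,0,0.0021],"delta_rot":[0,0,0]},{"grip":0,"slide":[-0.0013,0,0.0021],"delta_rot":[0,0,0]}]' | grep -E "tcp|^force"; python3 -c "
from h import *
s=robot.sense();print(s['wrist_torque'].round(2),s['force'].round(1));lipnow()"
python3 -m pendant '[{"grip":0,"slide":[-0.0013,0,0.0021],"delta_rot":[0,0,0]},{"grip":0,"slide":[-0.0013,0,0.0021],"delta_rot":[0,0,0]}]' | grep -E "tcp|^force"; python3 -c "
from h import *
s=robot.sense();print(s['wrist_torque'].round(2),s['force'].round(1));lipnow()"
```

```text
tcp_pos: [0.4727, 0.0531, 0.0823]
force: [-2.2, -0.4, 3.0]
[-0.01  0.25  0.  ] [-2.2 -0.4  3. ]
lip in balance mm x,y,z-rim [ -33.9 -257.8  -54.8] pitch -0.08 roll -0.01 yaw 3.13
tcp_pos: [0.473, 0.053, 0.0822]
force: [-4.5, 0.6, 7.0]
[0.07 0.15 0.04] [-4.5  0.6  7. ]
lip in balance mm x,y,z-rim [ -33.5 -258.   -54.7] pitch -0.13 roll -0.01 yaw 3.13
```

```bash
python3 -m pendant '[{"grip":0,"slide":[0,0,-0.002],"delta_rot":[0,0,0]},{"grip":0,"slide":[0,0,-0.002],"delta_rot":[0,0,0]},{"grip":0.16,"slide":[0,0,-0.002],"delta_rot":[0,0,0]},{"grip":0.2,"slide":[0,0,-0.002],"delta_rot":[0,0,0]},{"grip":0.25,"slide":[0,0,-0.002],"delta_rot":[0,0,0]},{"grip":0.35,"slide":[0,0,-0.002],"delta_rot":[0,0,0]},{"grip":0.5,"slide":[0,0,-0.002],"delta_rot":[0,0,0]},{"grip":0.5,"slide":[0,0,-0.002],"delta_rot":[0,0,0]}]' 20
python3 -c "
from h import *
w=robot.grab_frame('wrist');balls(w);prof(w)"
```

```text
time: 42.9
tcp_pos: [0.4717, 0.0532, 0.0814]
tool_rot: [-0.008, 0.961, 0.026, 0.275]
force: [-0.0, -0.1, 1.1]
opening: 0.0426
grip_force: 0.0
balls rows [(134, 0.56), (148, 0.82), (170, 0.87)]
trough col profile [68, 168, 218, 220, 222, 226, 227, 229, 233, 234, 236, 239, 240, 241, 244, 246, 247, 248, 248, 247, 247, 247, 246, 246, 247, 238, 201, 193, 199, 190, 168, 142, 126, 159, 186, 195, 188, 170, 146, 122, 140, 207, 236, 236, 235, 235, 235, 235, 236, 236, 235, 234, 223, 210, 201, 199, 186]
```

```bash
python3 -m pendant '[{"grip":0.5,"slide":[0,0,-0.03],"delta_rot":[0,0,0]},{"grip":0.5,"slide":[0,0,-0.1],"delta_rot":[0,0,0]},{"grip":0.5,"slide":[0,0,-0.2],"delta_rot":[0,0,0]},{"grip":0.5,"slide":[0,0,-0.32],"delta_rot":[0,0,0]},{"grip":0.5,"slide":[0,0,-0.44],"delta_rot":[0,0,0]},{"grip":0.5,"slide":[0,0,-0.54],"delta_rot":[0,0,0]},{"grip":0.5,"slide":[0,0,-0.6],"delta_rot":[0,0,0]},{"grip":0.5,"slide":[0,0,-0.6],"delta_rot":[0,0,0]}]' | grep -E "time|tcp|^force"
python3 - <<'E'
from h import *
sink(2);w,s,im=pickle.load(open("last.pkl","rb"));pan_mm(im)
t=robot.grab_frame("top");sc=robot.grab_frame("scene")
def red(f,box):
    h=cv2.cvtColor(f["frame"],cv2.COLOR_RGB2HSV);m=((h[...,0]<8)|(h[...,0]>172))&(h[...,1]>150)&(h[...,2]>80)
    p=np.argwhere(m[box[1]:box[3],box[0]:box[2]])[:,::-1]+box[:2];return p.mean(0),len(p)
a,n=red(t,(240,200,310,270));b,m=red(sc,(200,120,300,260));print(a,n,b,m,"grip",tri(ray(t,*a),ray(sc,*b)),"expect z .091")
# anything changed elsewhere (top)
g0=gray(pickle.load(open("f0.pkl","rb"))["top"]);d=(np.abs(gray(t)-g0)>35).astype(np.uint8)
k,l,st,c=cv2.connectedComponentsWithStats(d);print([(st[i].tolist()) for i in range(1,k) if st[i,4]>8])
E
```

```text
time: 43.75
tcp_pos: [0.409, 0.0494, 0.1856]
force: [0.4, 0.0, -1.0]
sink px {'knob': (1.5, -1.51, 0.72), 'rim': (-1.5, 5.32, 0.92), 'front': (-1.25, 3.95, 0.81)} full knob [-1.91  6.75] full rim [-1.57  5.55]
lip in balance mm x,y,z-rim [ -97.7 -246.6   45.4] pitch 0.05 roll -0.04 yaw 3.11
Fz [0.97 0.18 0.12] t 43.9
pan mm [(20.75, 0.969), (21.25, 0.996), (22.25, 0.948), (19.5, 0.908)]
[274.10989011 241.81318681] 91 [257.76774194 183.56774194] 155 grip (array([0.46841712, 0.05388327, 0.08779318]), np.float64(0.00043791886979009886)) expect z .091
[[163, 175, 22, 10, 66], [341, 185, 25, 62, 607], [264, 186, 16, 49, 620], [175, 194, 6, 3, 13], [159, 198, 12, 14, 52], [185, 203, 3, 5, 10], [180, 208, 3, 5, 11], [285, 261, 4, 10, 31], [265, 262, 4, 10, 30], [245, 272, 36, 10, 287], [296, 282, 10, 10, 51], [252, 284, 11, 10, 54], [271, 299, 21, 5, 60], [271, 306, 25, 9, 116], [181, 309, 88, 111, 4533], [266, 316, 11, 19, 93], [257, 317, 225, 103, 10193], [278, 318, 18, 5, 63], [250, 321, 11, 24, 175], [501, 364, 59, 56, 1735], [278, 383, 15, 22, 148], [261, 389, 30, 31, 572], [555, 389, 5, 12, 42], [555, 404, 5, 16, 68], [257, 406, 3, 14, 19]]
```

```bash
python3 -c "
from rig import robot
print(robot.job_done())"
```

```text
the job is handed in; nothing more can be done
None
```

The job is handed in at about 44 s. Five balls are in the pan, which measures about 21–22 mm down (22 mm is the stop). The red-gripped scoop stands upright on the mat with its two spare balls, and the last pictures showed no lost balls and nothing else moved.

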